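# Stack the drive collar, spacer and end washer on the finishing machine's wheel arbor

### The job

Build up the wheel arbor of the shoe finishing machine that stands upright in the blue bench stand: thread on the large steel drive collar first, then the brass spacer, then the small copper end washer, each lying flat and fully home before the next one goes on. The collar only goes home when its keyway drops over the brass key low on the arbor, so feel for the key by turning the collar under light hand pressure; do not force or hammer any ring on, and leave everything else on the bench where it lies.

Things in the scene. Friction and masses are not known exactly. Their poses are not given: they have to be found in the camera images.
- seat (a point): Point on the vertical axis of the arbor, which is clamped upright in the blue bench stand (both fixed): centre of the upper face of its dark flange, 70 mm across, 70 mm above the bench, where the collar lands. z up; x points to the stand's far side. From here up the arbor is 36 mm in diameter for 19 mm, then 20 mm up to 33 mm, then 14 mm up to 58 mm; each seat ends in a chamfer.
- key_level (a point): Point on the arbor's axis 12 mm above the flange, level with the flat top of the brass key: 6 mm wide, standing 5 mm out of the 36 mm seat from the flange up to here. The key points to the far side, within 0.6 rad either way of this point's x axis; its angle is not measured. The collar is centred by 7 mm of seat before it meets the key. The arbor does not turn under light pressure.
- nose (a point): Centre of the arbor's upper end, 58 mm above the flange: the end of the 14 mm threaded nose, chamfered 2 mm.
- collar_mid (a point): Steel drive collar, loose, lying flat on the dark green mat (4 mm thick): outside diameter 62 mm, height 20 mm, bore 38 mm, with one keyway 8 mm wide cut through its full height into the bore, out to 24 mm from the axis. It fits either way up. Mass about 0.3 kg. The point is its centre, half-way up; z is its axis, and the keyway lies at its +x side.
- spacer_mid (a point): Brass spacer ring, loose, lying flat: outside diameter 50 mm, height 14 mm, plain round bore 22 mm, for the 20 mm seat. The point is its centre, half-way up; z is its axis.
- washer_mid (a point): Copper-coloured end washer, loose, lying flat: outside diameter 38 mm, height 10 mm, plain round bore 16 mm, for the 14 mm seat. The point is its centre, half-way up; z is its axis.
- nut: Dark hexagon nut, 25 mm across corners, 11 mm high, lying on the mat; origin under its centre. To be left alone.
- old_shim: Rusty worn shim, 42 mm across, 4 mm thick; origin under its centre. Not part of the job, to be left alone.
- hammer: Shoemaker's hammer with a pale wooden handle, about 270 mm long, lying on the bench; origin near its middle. To be left alone.
- driver: Screwdriver with a red handle, 200 mm long, lying on the bench. To be left alone.
- polish: Flat round polish tin, red lid, 71 mm across and 23 mm high. To be left alone.
- brush: Wooden shoe brush, 150 by 48 by 40 mm, bristles down. To be left alone.
- glue: White glue bottle with a red cap, 60 mm across, 170 mm high, standing. To be left alone.
There are look-alikes about, which are no part of the job. Of the things shaped like the part that bears collar_mid, the bare steel one is meant. Of the things that look like the part that bears washer_mid, take the one that is farthest from the robot's base at the start.

How it is judged:
By the outcome, as a careful person would: the job done as asked, in the order asked, and still so for the second after the job is handed in, with the robot touching nothing.
It also fails if it takes over 72 s, if anything falls off the work surface, if the arm or the gripper's body presses on something with over 40 N, if the wrist force passes 120 N, or if a joint passes its speed limit or range.

### The arm

A 7-joint arm with a two-finger parallel gripper is mounted at the origin on the work surface. World frame = base frame: x ahead of the robot, y to its left, z up, the work surface at z = 0. Lengths are in m, angles in rad, forces in N, time in s.
With the tool pointing down it reaches from about 0.4 to 0.875 m from the base axis. Payload 19.3 kg.
Tool frame: the origin (TCP) lies at the very end of the fingers, on their centre line; the grasp point (between the pads) lies bot.grip_depth behind it (bot.grip_depth is the distance from the TCP to the grasp point, in m); z points along the fingers, y is the line along which they close (so a half turn about z gives the same grasp; the last joint's range is limited). The gripper opens to 85 mm and grips with 20 to 120 N. Pads are 22 mm wide; open, the fingers measure 114 mm over their backs; the gripper's body (76 mm by 85 mm) begins 54 mm behind the grasp point. The pads swing forward as they close: fully open they stand 13 mm farther back than shut.
Start: joints at [-1.347, 0.521, -0.036, 1.599, 0.021, 1.021, -0.113], TCP at [0.181, 0.598, 0.195] pointing down, gripper open.
Joint ranges: [-2.91, 2.91], [-0.3, 2.13], [-1.5, 1.42], [0.17, 2.43], [-1.26, 4.41], [0.16, 1.93], [-2.52, 2.52]. Speed limits (rad/s): [1.89, 1.89, 2.39, 2.39, 3.01, 3.01, 3.01].

### API

Orientations are given as a 3x3 rotation matrix whose columns are the frame's x, y, z axes.
In Python, from rig import bot, cams gives the robot as it stands.
- The arm moves only by the shell command python3 -m crank 'ROWS' [OPENING]. ROWS is JSON, a list that holds one entry, the list of rows, each a list of 6 numbers: the shift along the tool's x, y, z as a fraction of full scale, then the turn, a rotation vector about the tool's x, y, z as a fraction of full scale. In form: [[[tx, ty, tz, rx, ry, rz], ...]]. A call has 1 to 10 rows; each row is the pose to reach, as a shift and turn from the pose commanded when the call began, along the tool's axes at that moment; what a row does not reach only later rows make up. Full scale, the value 1, is 200 mm for a shift and 30 degrees for a turn. A row lasts 1/12 s, in which the tool goes at most 41.7 mm and 7.16 degrees, less where a joint would pass 70% of its speed; a pose out of reach is approached as far as the arm can. A call with a number of a shift or a turn outside -1 to 1 is refused whole. A call with a gripper value outside its range is refused whole. OPENING is the opening, from 0 (shut) to 1 (fully open), set as the call begins (- or left out, the last holds). The fingers move at their own pace and stop on an object; the grip force is fixed at half the most. Time passes only in rows, so rows that repeat a pose let the fingers close. It gives the time, the measured TCP pose, the force, the opening and the grip force at its end, in the units of the state.
- bot.get_state(): the state, without advancing time (a new reading comes with each control period).
- cams.camera(name): name is "scene" or "top"; returns (picture, depth): 400x640x3 uint8, red, green, blue; 400x640 float32, m along the optical axis (not along the pixel's ray), 0 where there is no reading.
- cams.camera_params(name): a dict with "fx", "fy", "cx", "cy" (pixels), "rvec" (rotation vector, rad) and "tvec" (3), from world to camera coordinates, as OpenCV has them. Camera axes: x right, y down, z forward; pixel columns grow to the right and rows downward; lengths in m; the calibration is good to about 2 mm. A picture is of the moment at which its call begins. camera_params takes no time and is no camera call.
- bot.sign_off(): hands the job in; it is judged then, once.
The state is a dict: "t": time; "joint_pos": joint angles; "dq": joint speeds; "tau": joint torques, N m; "eef_pos": TCP position; "eef_rot": TCP orientation; "wrist_force": force on the tool from outside, world axes, zero at the start; "moment": the same for the moment, N m; "finger_gap": finger opening in m; "finger_force": force on a finger pad.
Only numpy, scipy, OpenCV 4.12 (cv2) and the standard library are available. Lean on these libraries where they do the work, as an engineer would, in place of code of your own. Each camera call takes 0.05 s, during which the arm holds its last target. There are 200 camera calls.

## Working session

There is one attempt and no reset: what is moved stays moved. The work goes in short steps, Python scripts to look and compute and a shell command to move; the robot and the scene stay as the last step left them, time stands still between calls to the robot, and variables do not carry over. Pictures are saved under pics/ and viewed, at most 12 in all, crops included, and the job is handed in when it is done.

```bash
ls; mkdir -p pics
cat > h.py <<'E'
import numpy as np, cv2
from rig import bot, cams
def P(n):
    p=cams.camera_params(n); R=cv2.Rodrigues(np.array(p['rvec'],float))[0]
    return p,R,np.array(p['tvec'],float).ravel()
def grab(n):
    im,d=cams.camera(n); np.savez(f'{n}.npz',im=im,d=d); return im,d
def load(n):
    z=np.load(f'{n}.npz'); return z['im'],z['d']
def ray(n,u,v,z):
    p,R,t=P(n); d=R.T@np.array([(u-p['cx'])/p['fx'],(v-p['cy'])/p['fy'],1]); c=-R.T@t
    return c+d*(z-c[2])/d[2]
def cloud(n,d):
    p,R,t=P(n); v,u=np.indices(d.shape)
    X=np.stack([(u-p['cx'])/p['fx']*d,(v-p['cy'])/p['fy']*d,d],-1)
    return (X-t)@R
def pix(n,X):
    p,R,t=P(n); c=R@np.array(X)+t
    return p['fx']*c[0]/c[2]+p['cx'],p['fy']*c[1]/c[2]+p['cy']
E
python3 - <<'E'
from h import *
for n in('top','scene'):
    im,d=grab(n); cv2.imwrite(f'pics/{n}0.png',im[...,::-1]); p,R,t=P(n); print(n,p['fx'],-R.T@t,R.round(2).tolist())
s=bot.get_state(); print(s, bot.grip_depth)
E
```

```text
pics
top 418.15838408902897 [ 0.34498881 -0.03523581  1.16347264] [[0.06, -1.0, -0.0], [-0.98, -0.05, -0.2], [0.2, 0.01, -0.98]]
scene 519.4239148187518 [1.30477875 0.46018669 1.39369073] [[-0.58, 0.82, 0.01], [0.67, 0.48, -0.57], [-0.47, -0.32, -0.82]]
{'t': 0.1, 'joint_pos': array([-1.34720211,  0.52195784, -0.03632199,  1.59994356,  0.02124045,
        1.02109571, -0.11283636]), 'dq': array([-0.00093638, -0.00035447,  0.00016991, -0.00207642,  0.00207095,
        0.00136124, -0.00152136]), 'tau': array([ 5.00098788e-03, -9.28479052e+01,  1.98461138e+00, -3.70529759e+01,
        1.81577989e-02,  5.31186481e-03,  4.06841980e-05]), 'eef_pos': array([0.18094408, 0.59788452, 0.1942839 ]), 'eef_rot': array([[-9.57143035e-01,  2.89615563e-01, -1.89971933e-04],
       [ 2.89615605e-01,  9.57142518e-01, -1.00082809e-03],
       [-1.08025177e-04, -1.01295448e-03, -9.99999481e-01]]), 'wrist_force': array([ 0.4151313 ,  0.40919285, -0.6369538 ]), 'moment': array([ 0.0260587 , -0.01582243,  0.0099997 ]), 'finger_force': 0.0, 'finger_gap': 0.08534756185893322} 0.0187
```

View pics/top0.png

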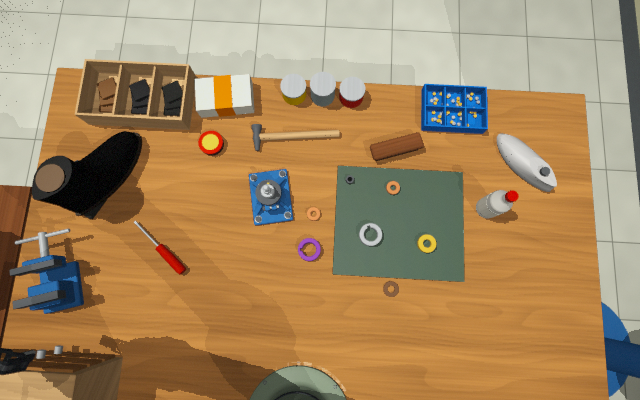

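View pics/scene0.png

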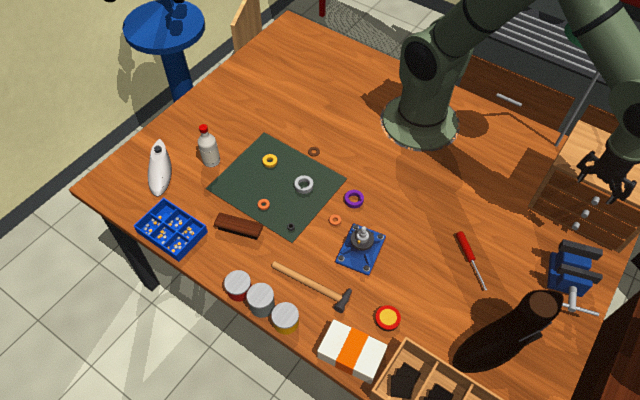

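The top view shows the steel collar at (370,234), brass spacer at (427,243), copper rings at (393,188) and (313,214), the purple look-alike at (309,250), and the arbor at (268,190). The scene view agrees: collar (303,184), spacer (270,160), coppers (264,204) and (335,220), arbor (362,238). Next I measure them.

Run:
```python
from h import *
def blob(n,mask,uv,r=22):
    m=np.zeros_like(mask,np.uint8); u,v=map(int,uv); m[v-r:v+r,u-r:u+r]=mask[v-r:v+r,u-r:u+r]
    k,l,s,c=cv2.connectedComponentsWithStats(m); i=1+np.argmax(s[1:,4]); return (l==i).astype(np.uint8)
seeds={'top':dict(collar=(370,234),spacer=(427,243),wA=(393,188),wB=(313,214)),'scene':dict(collar=(303,184),spacer=(270,160),wA=(264,204),wB=(335,220))}
base=dict(collar=.004,spacer=.004,wA=.004,wB=0); H=dict(collar=.02,spacer=.014,wA=.01,wB=.01)
for n in seeds:
    im,d=load(n); hsv=cv2.cvtColor(im,cv2.COLOR_RGB2HSV); C=cloud(n,d)
    h,s,v=[hsv[...,i].astype(int) for i in range(3)]
    for k,uv in seeds[n].items():
        u,w=uv
        z=C[w-22:w+22,u-22:u+22,2]; 
        zt=base[k]+H[k]
        if k=='collar': m=(s<60)&(v>110)
        elif k=='spacer': m=(h>20)&(h<35)&(s>120)&(v>120)
        else: m=(h<13)&(s>130)&(v>150)
        b=blob(n,m,uv)
        cs,_=cv2.findContours(b,cv2.RETR_EXTERNAL,cv2.CHAIN_APPROX_NONE)
        c=max(cs,key=cv2.contourArea)[:,0].astype(float)
        W=np.array([ray(n,x,y,zt)[:2] for x,y in c],np.float32)
        cc,r=cv2.minEnclosingCircle(W)
        pts=C[b>0]; print(n,k,'enc',np.round(cc,4),'diam',round(2*r,4),'depth top z',np.percentile(pts[:,2],[20,50,90]).round(4),'cloudmean',pts[:,:2][np.abs(pts[:,2]-zt)<.004].mean(0).round(4),'reach',np.hypot(*cc).round(3),b.sum())
    # arbor: points above 75mm close to
    e=C.reshape(-1,3)
    uv=(268,190) if n=='top' else (362,238)
    a=C[uv[1]-30:uv[1]+30,uv[0]-30:uv[0]+30].reshape(-1,3)
    for lo,hi in((.064,.075),(.086,.092),(.1,.106),(.12,.135)):
        q=a[(a[:,2]>lo)&(a[:,2]<hi)]
        if len(q)>3: print(n,'arbor z',lo,hi,len(q),q.mean(0).round(4),'min',q.min(0).round(4),'max',q.max(0).round(4),'enc',np.round(cv2.minEnclosingCircle(q[:,:2].astype(np.float32))[0],4))
def crop(n,u,v,r,f):
    im,_=load(n); return cv2.resize(im[v-r:v+r,u-r:u+r],(f,f),interpolation=cv2.INTER_CUBIC)
cv2.imwrite('pics/crop.png',np.hstack([np.vstack([crop('top',370,234,20,300),crop('scene',303,184,20,300)]),np.vstack([crop('top',268,190,30,300),crop('scene',362,243,30,300)])])[...,::-1])
```

```text
top collar enc [ 0.4894 -0.1664] diam 0.1688 depth top z [0.0019 0.0038 0.0222] cloudmean [ 0.4876 -0.1686] reach 0.517 1710
top spacer enc [ 0.472  -0.3228] diam 0.0527 depth top z [0.0144 0.0169 0.0194] cloudmean [ 0.472  -0.3232] reach 0.572 246Traceback (most recent call last):
  File "<stdin>", line 17, in <module>
  File "<stdin>", line 4, in blob
    return _wrapfunc(a, 'argmax', axis=axis, out=out, **kwds)
    return bound(*args, **kwds)
ValueError: attempt to get argmax of an empty sequence
```

```bash
cat > m.py <<'E'
from h import *
def blob(n,mask,uv,r=22):
    m=np.zeros(mask.shape,np.uint8); u,v=map(int,uv); m[v-r:v+r,u-r:u+r]=mask[v-r:v+r,u-r:u+r]
    k,l,s,c=cv2.connectedComponentsWithStats(m); i=1+np.argmax(s[1:,4]); return (l==i).astype(np.uint8)
seeds={'top':dict(collar=(370,234),spacer=(427,243),wA=(393,188),wB=(313,214)),'scene':dict(collar=(303,184),spacer=(270,160),wA=(264,204),wB=(335,220))}
base=dict(collar=.004,spacer=.004,wA=.004,wB=0); H=dict(collar=.02,spacer=.014,wA=.01,wB=.01)
if __name__=='__main__':
  for n in seeds:
    im,d=load(n); hsv=cv2.cvtColor(im,cv2.COLOR_RGB2HSV); C=cloud(n,d)
    h,s,v=[hsv[...,i].astype(int) for i in range(3)]
    for k,uv in seeds[n].items():
        zt=base[k]+H[k]
        if k=='collar': m=(s<60)&(v>110)&(C[...,2]>.012)
        elif k=='spacer': m=(h>20)&(h<35)&(s>120)&(v>120)
        else: m=(h<15)&(s>110)&(v>120)&(C[...,2]>base[k]+.004)
        b=blob(n,m,uv)
        cs,_=cv2.findContours(b,cv2.RETR_EXTERNAL,cv2.CHAIN_APPROX_NONE)
        c=max(cs,key=cv2.contourArea)[:,0].astype(float)
        W=np.array([ray(n,x,y,zt)[:2] for x,y in c],np.float32)
        cc,r=cv2.minEnclosingCircle(W)
        pts=C[b>0]; print(n,k,'enc',np.round(cc,4),'diam',round(2*r,4),'z',np.percentile(pts[:,2],[20,50,90]).round(4),'cloudmean',pts[:,:2][np.abs(pts[:,2]-zt)<.004].mean(0).round(4),'reach',np.hypot(*cc).round(3),b.sum())
    uv=(268,190) if n=='top' else (362,238)
    a=C[uv[1]-30:uv[1]+30,uv[0]-30:uv[0]+30].reshape(-1,3)
    for lo,hi in((.064,.075),(.086,.092),(.1,.106),(.12,.135)):
        q=a[(a[:,2]>lo)&(a[:,2]<hi)]
        if len(q)>3: print(n,'arbor z',lo,hi,len(q),q.mean(0).round(4),'min',q.min(0).round(4),'max',q.max(0).round(4),'enc',np.round(cv2.minEnclosingCircle(q[:,:2].astype(np.float32))[0],4))
  def crop(n,u,v,r,f):
    im,_=load(n); return cv2.resize(im[v-r:v+r,u-r:u+r],(f,f),interpolation=cv2.INTER_CUBIC)
  cv2.imwrite('pics/crop.png',np.hstack([np.vstack([crop('top',370,234,20,300),crop('scene',303,184,20,300)]),np.vstack([crop('top',268,190,30,300),crop('scene',362,243,30,300)])])[...,::-1])
E
python3 m.py
```

```text
top collar enc [ 0.4876 -0.1675] diam 0.0632 z [0.0209 0.0229 0.0258] cloudmean [ 0.4876 -0.1686] reach 0.516 264
top spacer enc [ 0.472  -0.3228] diam 0.0527 z [0.0144 0.0169 0.0194] cloudmean [ 0.472  -0.3232] reach 0.572 246
top wA enc [ 0.6242 -0.229 ] diam 0.0392 z [0.0109 0.0124 0.0153] cloudmean [ 0.625 -0.229] reach 0.665 118
top wB enc [ 0.5383 -0.0086] diam 0.0385 z [0.0076 0.0092 0.0121] cloudmean [ 0.5377 -0.0087] reach 0.538 119
top arbor z 0.064 0.075 357 [0.5781 0.1138 0.0694] min [0.5464 0.0816 0.0642] max [0.6139 0.1499 0.0743] enc [0.5801 0.115 ]
top arbor z 0.086 0.092 74 [0.5782 0.1132 0.0884] min [0.5642 0.0983 0.086 ] max [0.5972 0.1309 0.0919] enc [0.5801 0.1155]
top arbor z 0.1 0.106 15 [0.578  0.1116 0.1024] min [0.5724 0.105  0.1002] max [0.5856 0.1234 0.1054] enc [0.58   0.1142]
top arbor z 0.12 0.135 23 [0.5802 0.1148 0.126 ] min [0.5748 0.1099 0.1223] max [0.5855 0.1203 0.1301] enc [0.5791 0.1153]
scene collar enc [ 0.4872 -0.1683] diam 0.0658 z [0.0228 0.0256 0.0298] cloudmean [ 0.4876 -0.1708] reach 0.516 157
scene spacer enc [ 0.4696 -0.3273] diam 0.0509 z [0.016  0.0194 0.0239] cloudmean [ 0.4707 -0.3251] reach 0.572 94
scene wA enc [ 0.6261 -0.2296] diam 0.0414 z [0.0119 0.0149 0.0195] cloudmean [ 0.6249 -0.2293] reach 0.667 89
scene wB enc [ 0.5388 -0.0172] diam 0.0775 z [0.0059 0.0101 0.0155] cloudmean [ 0.5389 -0.0099] reach 0.539 131
scene arbor z 0.064 0.075 226 [0.5875 0.1174 0.0707] min [0.5437 0.0806 0.0643] max [0.6159 0.1491 0.0749] enc [0.5797 0.1162]
scene arbor z 0.086 0.092 51 [0.5859 0.1156 0.0889] min [0.5622 0.097  0.086 ] max [0.6037 0.1315 0.0917] enc [0.583  0.1143]
scene arbor z 0.1 0.106 11 [0.5841 0.1177 0.103 ] min [0.5764 0.1073 0.1001] max [0.5912 0.1241 0.106 ] enc [0.5822 0.1159]
scene arbor z 0.12 0.135 17 [0.5817 0.1153 0.1285] min [0.5761 0.1097 0.1219] max [0.5881 0.1202 0.131 ] enc [0.5821 0.1136]
```

View pics/crop.png

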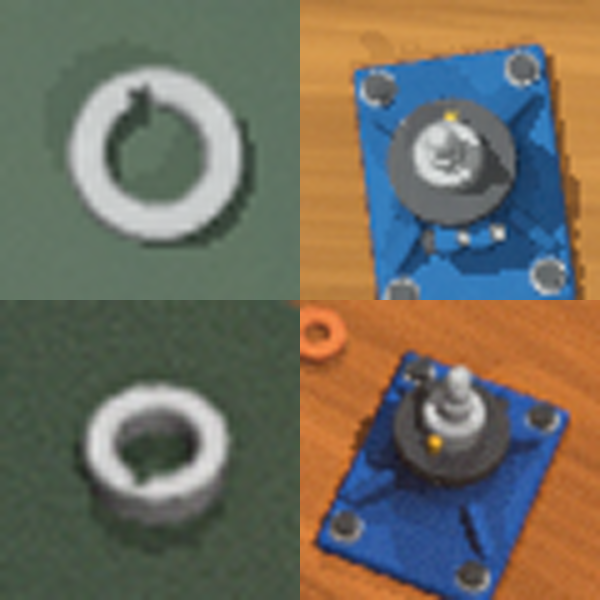

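The crops show the keyway at top pixel ≈(368.7,226.3) and the brass key at top ≈(268,183.4) and scene ≈(359,241), so both point to the far side. wA at (0.625,-0.229) is the farther copper ring.

Run:
```python
from h import *
A=np.array([.5805,.1150]); 
for n,uv in(('top',(268,183)),('scene',(359,241))):
    im,d=load(n); hsv=cv2.cvtColor(im,cv2.COLOR_RGB2HSV).astype(int); h,s,v=[hsv[...,i] for i in range(3)]
    m=np.zeros(h.shape,bool); u,w=uv; m[w-8:w+8,u-8:u+8]=1
    m&=(h>15)&(h<35)&(s>90)&(v>100); y,x=np.nonzero(m); wt=s[m]
    c=(np.average(x,weights=wt),np.average(y,weights=wt)); X=ray(n,*c,.080); r=X[:2]-A
    print(n,'key px',c,len(x),X.round(4),'r',np.hypot(*r).round(4),'ang',np.arctan2(r[1],r[0]).round(3), cloud(n,d)[m].mean(0).round(3))
# keyway: pixels on top-plane annulus radius 19..24 dark
for n in('top','scene'):
    im,d=load(n); g=cv2.cvtColor(im,cv2.COLOR_RGB2GRAY).astype(float)
    c=np.array([.4876,-.1675])
    for rr in(.0205,.0225,.0245):
        out=[]
        for a in np.radians(np.arange(-180,180,5)):
            u,v=pix(n,[c[0]+rr*np.cos(a),c[1]+rr*np.sin(a),.024]); out.append(cv2.getRectSubPix(g.astype(np.float32),(1,1),(float(u),float(v)))[0,0])
        o=np.array(out); 
        print(n,rr,[(int(i*5-180),int(o[i])) for i in np.argsort(o)[:8]],int(np.median(o)))
```

```text
top key px (np.float64(267.50884086444006), np.float64(182.61100196463653)) 4 [0.6029 0.1162 0.08  ] r 0.0225 ang 0.053 [0.604 0.117 0.076]
scene key px (np.float64(358.757555847569), np.float64(241.30814717477003)) 9 [0.6007 0.115  0.08  ] r 0.0202 ang -0.002 [0.601 0.116 0.081]
top 0.0205 [(15, 72), (10, 78), (20, 81), (25, 117), (5, 121), (30, 149), (0, 152), (-105, 164)] 179
top 0.0225 [(15, 84), (20, 89), (10, 95), (25, 123), (5, 143), (30, 179), (0, 180), (-20, 192)] 200
top 0.0245 [(10, 136), (20, 143), (15, 152), (25, 157), (5, 170), (0, 197), (-10, 198), (30, 198)] 203
scene 0.0205 [(10, 93), (5, 99), (15, 110), (-90, 116), (-65, 125), (-55, 127), (-85, 127), (0, 127)] 157
scene 0.0225 [(10, 107), (15, 130), (5, 135), (20, 156), (0, 162), (-90, 163), (-95, 166), (-85, 170)] 189
scene 0.0245 [(10, 144), (15, 155), (5, 164), (20, 178), (0, 182), (-105, 192), (-80, 194), (-100, 195)] 202
```

```bash
cat > g.py <<'E'
import sys
from h import *
from scipy.spatial.transform import Rotation as Ro
# usage: g.py x y z yaw_of_tool_y_deg [more targets of 4]; each relative to current pose
s=bot.get_state(); R=np.array(s['eef_rot']); p=np.array(s['eef_pos'])
print('t',round(s['t'],2),'p',p.round(4),'yaw',np.degrees(np.arctan2(R[1,1],R[0,1])).round(1),'F',s['wrist_force'].round(1),'gap',round(s['finger_gap'],4),'ff',round(s['finger_force'],1))
a=[float(x) for x in sys.argv[1:]]
for i in range(0,len(a),4):
    x,y,z,w=a[i:i+4]; w=np.radians(w); yv=np.array([np.cos(w),np.sin(w),0]); zv=np.array([0,0,-1.]); T=np.stack([np.cross(yv,zv),yv,zv],1)
    print((R.T@(np.array([x,y,z])-p)/.2).round(3), (Ro.from_matrix(R.T@T).as_rotvec()/np.radians(30)).round(3))
E
python3 g.py .33 .44 .2 43 .45 .2 .2 13 .4875 -.168 .1 0
```

```text
t 0.1 p [0.1809 0.5979 0.1943] yaw 73.2 F [ 0.4  0.4 -0.6] gap 0.0853 ff 0.0
[-0.942 -0.54  -0.028] [-2.000e-03  1.000e-03  1.006e+00]
[-1.864 -1.515 -0.027] [-2.000e-03  1.000e-03  2.006e+00]
[-2.576 -3.221  0.475] [-2.000e-03  1.000e-03  2.439e+00]
```

```bash
python3 -m crank '[[[-0.2,-0.11,0,0,0,0.2],[-0.4,-0.22,0,0,0,0.4],[-0.6,-0.33,0,0,0,0.6],[-0.8,-0.44,0,0,0,0.8],[-0.94,-0.54,-0.02,0,0,1],[-0.94,-0.54,-0.02,0,0,1]]]' 1; python3 g.py .42 .25 .2 13 .4875 -.168 .1 0
```

```text
t: 0.6
eef_pos: [0.3344, 0.4349, 0.1992]
eef_rot: [[-0.674, 0.739, 0.002], [0.739, 0.674, -0.002], [-0.003, 0.0, -1.0]]
wrist_force: [-0.6, -0.1, 0.6]
finger_gap: 0.0849
finger_force: 0.0
t 0.6 p [0.3344 0.4349 0.1992] yaw 42.4 F [-0.6 -0.1  0.6] gap 0.0849 ff 0.0
[-0.971 -0.307 -0.001] [0.001 0.005 0.979]
[-2.742 -1.466  0.503] [0.002 0.005 1.413]
```

```bash
python3 -m crank '[[[-0.2,-0.06,0,0,0,0.2],[-0.4,-0.12,0,0,0,0.4],[-0.6,-0.18,0,0,0,0.6],[-0.8,-0.24,0,0,0,0.8],[-0.97,-0.31,0,0,0,1]]]'; python3 g.py .45 .06 .2 0 .4875 -.168 .1 0
```

```text
t: 1.02
eef_pos: [0.4181, 0.2542, 0.1988]
eef_rot: [[-0.222, 0.975, 0.0], [0.975, 0.222, -0.0], [-0.0, 0.0, -1.0]]
wrist_force: [1.5, -0.1, 0.4]
finger_gap: 0.0855
finger_force: 0.0
t 1.02 p [0.4181 0.2542 0.1988] yaw 12.9 F [ 1.5 -0.1  0.4] gap 0.0855 ff 0.0
[-0.982 -0.06  -0.006] [0.    0.    0.429]
[-2.135 -0.131  0.494] [0.    0.    0.429]
```

```bash
python3 -m crank '[[[-0.2,-0.01,0,0,0,0.2],[-0.4,-0.02,0,0,0,0.43],[-0.6,-0.03,0,0,0,0.43],[-0.8,-0.05,0,0,0,0.43],[-0.98,-0.06,0,0,0,0.43]]]'; python3 g.py .483 -.135 .2 0 .4875 -.168 .1 0
```

```text
t: 1.43
eef_pos: [0.4498, 0.0607, 0.1989]
eef_rot: [[-0.005, 1.0, -0.0], [1.0, 0.005, -0.0], [-0.0, -0.0, -1.0]]
wrist_force: [0.8, 0.6, -0.4]
finger_gap: 0.0858
finger_force: 0.0
t 1.43 p [0.4498 0.0607 0.1989] yaw 0.3 F [ 0.8  0.6 -0.4] gap 0.0858 ff 0.0
[-0.979  0.161 -0.006] [-0.     0.     0.009]
[-1.144  0.183  0.494] [-0.     0.     0.009]
```

```bash
python3 -m crank '[[[-0.2,0.03,0.0,0,0,0],[-0.4,0.06,0.02,0,0,0],[-0.6,0.1,0.1,0,0,0],[-0.8,0.15,0.2,0,0,0],[-1,0.18,0.3,0,0,0],[-1,0.18,0.3,0,0,0]]]'; python3 g.py .4875 -.168 .05 0 .4875 -.168 .006 0
```

```text
t: 1.93
eef_pos: [0.486, -0.1424, 0.1366]
eef_rot: [[-0.0, 1.0, -0.002], [1.0, 0.0, -0.002], [-0.002, -0.002, -1.0]]
wrist_force: [-1.1, -0.3, -1.2]
finger_gap: 0.0855
finger_force: 0.0
t 1.93 p [ 0.486  -0.1424  0.1366] yaw 0.0 F [-1.1 -0.3 -1.2] gap 0.0855 ff 0.0
[-0.127  0.008  0.433] [-0.004  0.004  0.   ]
[-0.127  0.009  0.653] [-0.004  0.004  0.   ]
```

```bash
python3 -m crank '[[[-0.06,0,0.15,0,0,0],[-0.127,0.01,0.3,0,0,0],[-0.127,0.01,0.45,0,0,0],[-0.127,0.01,0.55,0,0,0],[-0.127,0.01,0.62,0,0,0],[-0.127,0.01,0.653,0,0,0],[-0.127,0.01,0.653,0,0,0]]]'; python3 -m crank '[[[0,0,0,0,0,0],[0,0,0,0,0,0],[0,0,0,0,0,0],[0,0,0,0,0,0],[0,0,0,0,0,0],[0,0,0,0,0,0]]]' 0
```

```text
t: 2.52
eef_pos: [0.4885, -0.162, 0.0071]
eef_rot: [[-0.005, 1.0, -0.002], [1.0, 0.005, 0.001], [0.001, -0.002, -1.0]]
wrist_force: [0.1, 0.3, 0.9]
finger_gap: 0.0855
finger_force: 0.0
t: 3.02
eef_pos: [0.4893, -0.1623, 0.0085]
eef_rot: [[-0.005, 1.0, 0.0], [1.0, 0.005, -0.0], [-0.0, 0.0, -1.0]]
wrist_force: [0.7, 0.3, 0.4]
finger_gap: 0.0128
finger_force: 0.0
```

Run:
```python
from h import *
o=[]
for n in('top','scene'):
    im,d=grab(n); u,v=map(int,pix(n,[.489,-.165,.02])); o.append(cv2.resize(im[v-60:v+60,u-60:u+60],(400,400),interpolation=cv2.INTER_CUBIC))
cv2.imwrite('pics/a1.png',np.hstack(o)[...,::-1]); s=bot.get_state(); print(s['finger_gap'],s['eef_pos'])
```

```text
-4.888164097911974e-06 [ 0.48922151 -0.16231327  0.00835973]
```

View pics/a1.png

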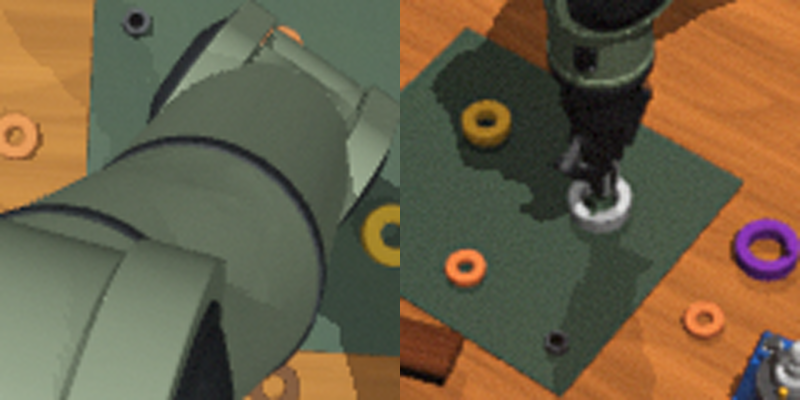

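Scene view: the closed fingers sit inside the collar's bore (≈(600,185) in the crop), so the open tips rode over the ring. The ring itself has barely moved. I'll lift shut, open, and go deeper.

```bash
python3 -m crank '[[[0,0,-0.1,0,0,0],[0,0,-0.25,0,0,0],[0,0,-0.25,0,0,0]]]'; python3 -m crank '[[[-0.03,0,0,0,0,0],[-0.03,0,0,0,0,0],[-0.03,0,0,0,0,0],[-0.03,0,0,0,0,0],[-0.03,0,0,0,0,0],[-0.03,0,0,0,0,0],[-0.03,0,0,0,0,0],[-0.03,0,0,0,0,0]]]' 1
python3 - <<'E'
from h import *
n='scene'
im,d=grab(n); u,v=map(int,pix(n,[.489,-.165,.03])); cv2.imwrite('pics/a2.png',cv2.resize(im[v-45:v+45,u-45:u+45],(500,500),interpolation=cv2.INTER_CUBIC)[...,::-1])
hsv=cv2.cvtColor(im,cv2.COLOR_RGB2HSV); C=cloud(n,d); b=(hsv[...,1]<60)&(hsv[...,2]>110)&(C[...,2]>.012)&(C[...,2]<.032)&(np.hypot(C[...,0]-.488,C[...,1]+.168)<.04)
print(C[b].mean(0),b.sum())
print(ray(n,303,184,.024))
X=C[(np.hypot(C[...,0]-.489,C[...,1]+.165)<.09)&(C[...,2]>.03)&(C[...,2]<.2)]
for x0 in np.arange(.42,.56,.01):
    q=X[(X[:,0]>x0)&(X[:,0]<x0+.01)]
    if len(q):print(round(x0,2),len(q),q[:,2].min().round(3),q[:,1].mean().round(3))
E
python3 g.py .489 -.1682 .001 0
```

```text
t: 3.37
eef_pos: [0.4908, -0.1632, 0.0619]
eef_rot: [[-0.004, 1.0, 0.004], [1.0, 0.004, -0.001], [-0.001, 0.004, -1.0]]
wrist_force: [1.8, -0.5, 1.0]
finger_gap: 0.0002
finger_force: 0.0
t: 4.03
eef_pos: [0.4891, -0.1683, 0.0581]
eef_rot: [[-0.005, 1.0, -0.0], [1.0, 0.005, 0.0], [0.0, -0.0, -1.0]]
wrist_force: [-0.5, -0.3, -0.0]
finger_gap: 0.0855
finger_force: 0.0
[ 0.48758672 -0.16851961  0.02474656] 154
[ 0.49318715 -0.16753113  0.024     ]
0.42 26 0.156 -0.159
0.43 19 0.114 -0.161
0.44 46 0.112 -0.166
0.45 6 0.174 -0.151
0.46 9 0.031 -0.161
0.47 10 0.031 -0.159
0.48 6 0.03 -0.153
0.49 4 0.03 -0.16
0.5 13 0.03 -0.157
0.51 23 0.031 -0.158
0.52 30 0.156 -0.158
0.53 33 0.112 -0.16
0.54 29 0.114 -0.163
0.55 56 0.162 -0.166
0.56 24 0.158 -0.166
t 4.08 p [ 0.4891 -0.1683  0.0581] yaw 0.3 F [0.3 0.2 0. ] gap 0.0854 ff 0.0
[ 0.001 -0.001  0.285] [-0.     0.     0.009]
```

View pics/a2.png

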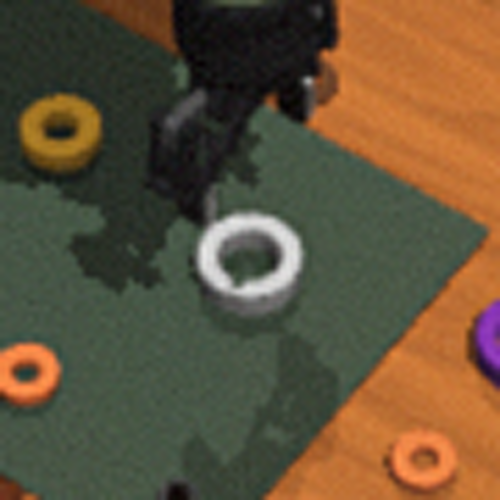

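Run:
```python
from h import *
n='scene'; im,d=load(n); u,v=map(int,pix(n,[.489,-.165,.03])); C=cloud(n,d)
for x in(.5315,.4465):
  for z in(.058,.071,.08,.09,.1):
    a,b=pix(n,[x,-.168,z]); print(x,z,'crop px',round((a-u+45)/.18),round((b-v+45)/.18))
for c in((208,205),(205,190),(200,180),(306,105),(300,95)):
    a,b=u-45+c[0]*.18,v-45+c[1]*.18; print(c,C[int(b),int(a)].round(3))
print(bot.grip_depth)
```

```text
0.5315 0.058 crop px 203 269
0.5315 0.071 crop px 203 255
0.5315 0.08 crop px 202 246
0.5315 0.09 crop px 202 235
0.5315 0.1 crop px 201 224
0.4465 0.058 crop px 289 175
0.4465 0.071 crop px 289 161
0.4465 0.08 crop px 289 151
0.4465 0.09 crop px 289 140
0.4465 0.1 crop px 289 129
(208, 205) [ 0.54  -0.157  0.139]
(205, 190) [ 0.541 -0.159  0.149]
(200, 180) [ 0.539 -0.161  0.155]
(306, 105) [ 0.444 -0.158  0.131]
(300, 95) [ 0.445 -0.161  0.134]
0.0187
```

```bash
cat > tip.py <<'E'
from h import *
# print profile of finger pixels: rows below which depth returns to background
n='scene'; im,d=grab(n); C=cloud(n,d); s=bot.get_state(); p=s['eef_pos']; R=s['eef_rot']
print('TCP',p.round(4),'gap',s['finger_gap'])
for sg in(1,-1):
    q=p+sg*R[:,1]*(s['finger_gap']/2+.006)
    u,_=pix(n,q); u=int(round(u))
    for uu in(u-1,u,u+1):
        col=[(v,C[v,uu].round(3).tolist(),im[v,uu].tolist()) for v in range(int(pix(n,q)[1])-30,int(pix(n,q)[1])+4,2)]
        if uu==u: print(*col,sep='\n')
    print('--')
E
python3 tip.py
```

```text
TCP [ 0.4891 -0.1683  0.0582] gap 0.08529507818574424
(156, [0.538, -0.163, 0.214], [64, 65, 63])
(158, [0.537, -0.164, 0.203], [46, 47, 48])
(160, [0.546, -0.158, 0.207], [21, 22, 22])
(162, [0.546, -0.158, 0.197], [24, 24, 22])
(164, [0.551, -0.154, 0.196], [36, 35, 32])
(166, [0.548, -0.157, 0.182], [26, 29, 22])
(168, [0.548, -0.157, 0.172], [25, 20, 24])
(170, [0.546, -0.159, 0.159], [28, 25, 25])
(172, [0.546, -0.16, 0.148], [14, 12, 10])
(174, [0.542, -0.163, 0.131], [25, 25, 21])
(176, [0.545, -0.162, 0.126], [20, 18, 20])
(178, [0.478, -0.217, 0.003], [61, 78, 63])
(180, [0.486, -0.211, 0.005], [93, 105, 90])
(182, [0.494, -0.204, 0.008], [116, 120, 116])
(184, [0.498, -0.202, 0.003], [110, 112, 111])
(186, [0.507, -0.195, 0.006], [55, 61, 54])
(188, [0.512, -0.191, 0.005], [60, 72, 60])
--
(137, [0.502, -0.123, 0.29], [23, 21, 25])
(139, [0.489, -0.133, 0.263], [26, 20, 21])
(141, [0.493, -0.129, 0.261], [29, 26, 28])
(143, [0.491, -0.131, 0.249], [26, 25, 25])
(145, [0.489, -0.133, 0.238], [24, 22, 28])
(147, [0.489, -0.133, 0.229], [26, 23, 24])
(149, [0.465, -0.15, 0.185], [18, 16, 19])
(151, [0.445, -0.165, 0.146], [26, 23, 25])
(153, [0.444, -0.166, 0.135], [10, 10, 8])
(155, [0.446, -0.164, 0.128], [14, 7, 9])
(157, [0.441, -0.168, 0.111], [14, 12, 10])
(159, [0.378, -0.214, 0.007], [60, 75, 60])
(161, [0.384, -0.209, 0.005], [79, 91, 77])
(163, [0.389, -0.206, 0.002], [67, 83, 72])
(165, [0.397, -0.2, 0.002], [71, 88, 72])
(167, [0.407, -0.193, 0.007], [78, 91, 71])
(169, [0.41, -0.191, 0.001], [68, 83, 70])
--
```

Depth and colour both put the open tips at z≈0.11, though the reported TCP z is 0.058 (0.071 expected). That explains the miss. I'll descend in steps and re-check tip height.

```bash
python3 -m crank '[[[0,0,0.15,0,0,0],[0,0,0.25,0,0,0],[0,0,0.25,0,0,0],[0,0,0.25,0,0,0]]]'; python3 tip.py | awk '/TCP/||/0\.0[0-9]*\]/||/--/' | head -30
```

```text
t: 4.47
eef_pos: [0.4886, -0.1684, 0.008]
eef_rot: [[-0.004, 1.0, -0.002], [1.0, 0.004, 0.0], [0.0, -0.002, -1.0]]
wrist_force: [0.4, 0.1, 1.2]
finger_gap: 0.0857
finger_force: 0.0
TCP [ 0.4892 -0.1686  0.0088] gap 0.0856120623665575
(173, [0.461, -0.225, 0.007], [30, 30, 28])
(175, [0.469, -0.219, 0.009], [40, 46, 41])
(181, [0.541, -0.161, 0.097], [21, 22, 24])
(183, [0.539, -0.164, 0.082], [24, 20, 20])
(185, [0.542, -0.162, 0.076], [31, 29, 25])
(187, [0.514, -0.185, 0.016], [47, 44, 49])
(189, [0.516, -0.184, 0.008], [44, 43, 42])
(191, [0.519, -0.182, 0.003], [53, 61, 50])
(193, [0.528, -0.175, 0.006], [66, 82, 65])
(195, [0.534, -0.171, 0.006], [75, 89, 75])
(197, [0.542, -0.165, 0.008], [71, 84, 69])
--
(162, [0.449, -0.162, 0.097], [23, 17, 15])
(164, [0.441, -0.168, 0.076], [18, 12, 12])
(166, [0.448, -0.163, 0.075], [21, 17, 13])
(168, [0.445, -0.165, 0.06], [23, 27, 20])
(170, [0.417, -0.186, 0.006], [72, 83, 66])
(172, [0.421, -0.183, 0.001], [70, 89, 68])
(174, [0.43, -0.177, 0.004], [64, 80, 64])
(176, [0.44, -0.169, 0.01], [75, 91, 71])
(178, [0.446, -0.165, 0.007], [76, 89, 72])
--
```

```bash
python3 -m crank '[[[0,0,0.05,0,0,0],[0,0,0.1,0,0,0],[0,0,0.13,0,0,0],[0,0,0.15,0,0,0],[0,0,0.15,0,0,0]]]'; python3 -m crank '[[[0,0,0.03,0,0,0],[0,0,0.06,0,0,0],[0,0,0.075,0,0,0],[0,0,0.075,0,0,0]]]'; python3 tip.py | awk '/TCP/||/0\.0[0-9]*\]/||/--/' | head -30
```

```text
t: 4.93
eef_pos: [0.4887, -0.1683, -0.0226]
eef_rot: [[-0.005, 1.0, -0.001], [1.0, 0.005, 0.0], [0.0, -0.001, -1.0]]
wrist_force: [-0.9, 0.3, 0.6]
finger_gap: 0.0854
finger_force: 0.0
t: 5.27
eef_pos: [0.4888, -0.1682, -0.0375]
eef_rot: [[-0.005, 1.0, -0.001], [1.0, 0.005, 0.0], [0.0, -0.001, -1.0]]
wrist_force: [-0.8, 0.9, -0.0]
finger_gap: 0.0851
finger_force: 0.0
TCP [ 0.489  -0.1684 -0.0371] gap 0.085270938846131
(183, [0.548, -0.156, 0.098], [65, 63, 63])
(185, [0.55, -0.155, 0.09], [51, 48, 48])
(187, [0.547, -0.158, 0.074], [28, 27, 27])
(189, [0.542, -0.162, 0.055], [25, 17, 15])
(191, [0.544, -0.161, 0.047], [25, 22, 21])
(193, [0.545, -0.161, 0.037], [22, 19, 18])
(195, [0.532, -0.172, 0.002], [38, 37, 34])
(197, [0.54, -0.167, 0.004], [54, 65, 50])
(199, [0.547, -0.161, 0.006], [57, 64, 50])
(201, [0.556, -0.154, 0.01], [56, 68, 54])
(203, [0.56, -0.152, 0.006], [56, 66, 53])
(205, [0.567, -0.146, 0.008], [58, 69, 52])
--
(170, [0.441, -0.168, 0.044], [18, 16, 17])
(172, [0.448, -0.163, 0.044], [16, 11, 6])
(174, [0.445, -0.166, 0.029], [18, 13, 5])
(176, [0.447, -0.164, 0.021], [16, 9, 12])
(178, [0.446, -0.165, 0.008], [60, 70, 61])
(180, [0.463, -0.153, 0.024], [155, 157, 159])
(182, [0.468, -0.149, 0.022], [168, 170, 167])
(184, [0.48, -0.14, 0.031], [168, 169, 169])
(186, [0.482, -0.139, 0.022], [108, 106, 103])
--
```

```bash
python3 -m crank '[[[0,0,0,0,0,0],[0,0,0,0,0,0],[0,0,0,0,0,0],[0,0,0,0,0,0],[0,0,0,0,0,0],[0,0,0,0,0,0]]]' 0
```

```text
t: 5.82
eef_pos: [0.4893, -0.1684, -0.0362]
eef_rot: [[-0.004, 1.0, 0.001], [1.0, 0.004, 0.0], [0.0, 0.001, -1.0]]
wrist_force: [-3.2, 0.9, 11.7]
finger_gap: 0.0598
finger_force: 62.7
```

```bash
python3 -m crank '[[[0,0,-0.05,0,0,0],[0,0,-0.15,0,0,0],[0,0,-0.3,0,0,0],[0.05,0,-0.5,0,0,0],[0.15,0.05,-0.75,0,0,0.05],[0.3,0.1,-0.78,0,0,0.1],[0.5,0.17,-0.78,0,0,0.2],[0.7,0.25,-0.78,0,0,0.3],[0.9,0.33,-0.78,0,0,0.39],[1,0.4,-0.78,0,0,0.39]]]'; python3 g.py .5805 .115 .12 -11.5
```

```text
t: 6.65
eef_pos: [0.5684, 0.0372, 0.1198]
eef_rot: [[0.198, 0.98, -0.0], [0.98, -0.198, 0.002], [0.002, -0.0, -1.0]]
wrist_force: [1.4, 0.7, -2.4]
finger_gap: 0.06
finger_force: 66.7
t 6.65 p [0.5684 0.0372 0.1198] yaw -11.4 F [ 1.4  0.7 -2.4] gap 0.06 ff 66.7
[ 0.393 -0.018 -0.   ] [-0.001 -0.003  0.003]
```

```bash
python3 -m crank '[[[0.2,-0.01,0,0,0,0],[0.35,-0.02,0,0,0,0],[0.39,-0.02,0,0,0,0],[0.39,-0.02,0,0,0,0],[0.39,-0.02,0,0,0,0]]]'
python3 - <<'E'
from h import *
for n in('scene','top'):
    im,d=grab(n); C=cloud(n,d); hsv=cv2.cvtColor(im,cv2.COLOR_RGB2HSV)
    b=(hsv[...,1]<45)&(hsv[...,2]>105)&(np.hypot(C[...,0]-.58,C[...,1]-.115)<.06)&(C[...,2]>.13)&(C[...,2]<.21)
    print(n,b.sum(),C[b].mean(0) if b.sum() else '',C[b].min(0) if b.sum() else '',C[b].max(0) if b.sum() else '')
n='scene'; im,d=load(n); u,v=map(int,pix(n,[.58,.115,.15])); cv2.imwrite('pics/a3.png',cv2.resize(im[v-40:v+40,u-40:u+40],(560,560),interpolation=cv2.INTER_CUBIC)[...,::-1]); print(u-40,v-40)
s=bot.get_state();print(s['eef_pos'],s['t'])
E
```

```text
t: 7.07
eef_pos: [0.5795, 0.1091, 0.1195]
eef_rot: [[0.198, 0.98, -0.0], [0.98, -0.198, -0.0], [-0.0, -0.0, -1.0]]
wrist_force: [-0.3, -0.2, -2.6]
finger_gap: 0.0598
finger_force: 66.7
scene 111 [0.57982645 0.12627521 0.18021299] [0.54851418 0.10749397 0.15972341] [0.61381543 0.13927332 0.19995484]
top 103 [0.56969819 0.08842872 0.17875625] [0.54878512 0.0770128  0.17273426] [0.59686909 0.10420383 0.18413177]
324 183
[0.5796352  0.10786811 0.11958488] 7.1667
```

View pics/a3.png

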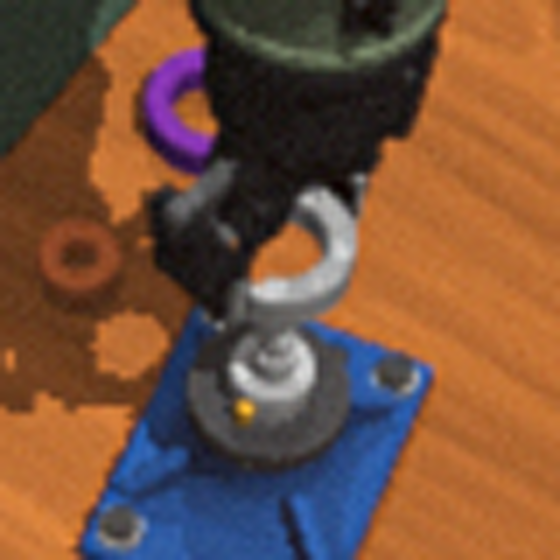

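The collar is held level above the arbor. Its centre is ≈(0.580,0.108), bottom ≈0.160 and top 0.180, which matches the lift. I'll shift y by +7 mm and descend.

```bash
python3 g.py .581 .115 .065 -11.5
```

```text
t 7.17 p [0.5796 0.1079 0.1196] yaw -11.5 F [-0.2 -0.8 -2.7] gap 0.06 ff 66.7
[ 0.036 -0.     0.273] [ 0.     0.001 -0.001]
```

```bash
python3 -m crank '[[[0.036,0,0,0,0,0],[0.036,0,0.05,0,0,0],[0.036,0,0.12,0,0,0],[0.036,0,0.2,0,0,0],[0.036,0,0.27,0,0,0],[0.036,0,0.27,0,0,0]]]';  python3 -m crank '[[[0,0,0.02,0,0,0],[0,0,0.04,0,0,0],[0,0,0.06,0,0,0],[0,0,0.07,0,0,0],[0,0,0.07,0,0,0]]]'
```

```text
t: 7.67
eef_pos: [0.5796, 0.1158, 0.0623]
eef_rot: [[0.199, 0.98, -0.004], [0.98, -0.199, -0.001], [-0.002, -0.003, -1.0]]
wrist_force: [-0.8, 0.1, -3.4]
finger_gap: 0.0599
finger_force: 66.6
t: 8.08
eef_pos: [0.5812, 0.1164, 0.051]
eef_rot: [[0.198, 0.98, -0.0], [0.98, -0.198, 0.0], [0.0, -0.0, -1.0]]
wrist_force: [0.4, 0.5, -3.4]
finger_gap: 0.0599
finger_force: 66.7
```

```bash
python3 -m crank '[[[-0.006,0,0.01,0,0,0],[-0.006,0,0.02,0,0,0],[-0.006,0,0.025,0,0,0],[-0.006,0,0.025,0,0,0]]]'; python3 -m crank '[[[0,0,0.01,0,0,0],[0,0,0.015,0,0,0],[0,0,0.015,0,0,0]]]'
```

```text
t: 8.42
eef_pos: [0.5809, 0.1152, 0.046]
eef_rot: [[0.198, 0.98, -0.0], [0.98, -0.198, -0.0], [-0.0, -0.0, -1.0]]
wrist_force: [0.0, -0.0, -2.5]
finger_gap: 0.0599
finger_force: 66.7
t: 8.67
eef_pos: [0.5809, 0.1152, 0.043]
eef_rot: [[0.198, 0.98, -0.0], [0.98, -0.198, -0.0], [-0.0, -0.0, -1.0]]
wrist_force: [0.5, 0.1, -2.8]
finger_gap: 0.0601
finger_force: 66.7
```

```bash
python3 -m crank '[[[0,0,0.005,0,0,0],[0,0,0.01,0,0,0],[0,0,0.01,0,0,0]]]'; python3 -m crank '[[[0,0,0.005,0,0,0],[0,0,0.01,0,0,0],[0,0,0.01,0,0,0]]]'
```

```text
t: 8.92
eef_pos: [0.581, 0.1149, 0.0411]
eef_rot: [[0.198, 0.98, 0.0], [0.98, -0.198, -0.0], [-0.0, 0.0, -1.0]]
wrist_force: [1.5, -1.1, -2.8]
finger_gap: 0.06
finger_force: 66.6
t: 9.17
eef_pos: [0.581, 0.1148, 0.0391]
eef_rot: [[0.199, 0.98, 0.0], [0.98, -0.199, -0.0], [-0.0, 0.0, -1.0]]
wrist_force: [0.7, -3.7, -2.8]
finger_gap: 0.0598
finger_force: 66.7
```

```bash
python3 -m crank '[[[0,0,0.005,0,0,0],[0,0,0.01,0,0,0],[0,0,0.01,0,0,0]]]'; python3 -c "
from rig import bot; print(bot.get_state()['moment'])"
```

```text
t: 9.42
eef_pos: [0.581, 0.1148, 0.037]
eef_rot: [[0.199, 0.98, 0.0], [0.98, -0.199, -0.0], [-0.0, 0.0, -1.0]]
wrist_force: [1.6, -4.4, -2.4]
finger_gap: 0.06
finger_force: 66.7
[-1.11929943 -0.22900989 -0.08890526]
```

```bash
python3 -m crank '[[[-0.002,0,0.005,0,0,0],[-0.004,0,0.012,0,0,0],[-0.004,0,0.02,0,0,0],[-0.004,0,0.02,0,0,0]]]'; python3 -m crank '[[[0,0,0.005,0,0,0],[0,0,0.01,0,0,0],[0,0,0.01,0,0,0]]]'
```

```text
t: 9.75
eef_pos: [0.5807, 0.1145, 0.0328]
eef_rot: [[0.198, 0.98, -0.0], [0.98, -0.198, 0.0], [-0.0, -0.0, -1.0]]
wrist_force: [1.1, -1.2, -3.2]
finger_gap: 0.0598
finger_force: 66.6
t: 10.0
eef_pos: [0.5808, 0.1145, 0.031]
eef_rot: [[0.198, 0.98, -0.0], [0.98, -0.198, 0.0], [0.0, -0.0, -1.0]]
wrist_force: [0.4, -1.8, -4.0]
finger_gap: 0.0599
finger_force: 66.7
```

```bash
python3 -m crank '[[[0,0,0.004,0,0,0],[0,0,0.007,0,0,0],[0,0,0.007,0,0,0]]]'; python3 -m crank '[[[0,0,0.003,0,0,0],[0,0,0.006,0,0,0],[0,0,0.006,0,0,0]]]'
```

```text
t: 10.25
eef_pos: [0.5808, 0.1145, 0.03]
eef_rot: [[0.198, 0.98, -0.0], [0.98, -0.198, 0.0], [0.0, -0.0, -1.0]]
wrist_force: [-1.6, -1.9, 2.1]
finger_gap: 0.0596
finger_force: 67.1
t: 10.5
eef_pos: [0.5809, 0.1145, 0.0298]
eef_rot: [[0.198, 0.98, 0.0], [0.98, -0.198, 0.001], [0.001, -0.0, -1.0]]
wrist_force: [-8.8, -1.2, 25.9]
finger_gap: 0.06
finger_force: 69.9
```

```bash
python3 -m crank '[[[0,0,-0.004,0,0,0],[0,0,-0.004,0,0,0],[0,0,-0.004,0,0,0],[0,0,-0.004,0,0,0],[0,0,-0.05,0,0,0],[0,0,-0.15,0,0,0],[0,0,-0.3,0,0,0],[0,0,-0.45,0,0,0],[-0.1,0,-0.5,0,0,0],[-0.3,-0.1,-0.5,0,0,-0.2]]]' 1; python3 g.py .5 -.05 .13 0 .4715 -.324 .13 0
```

```text
t: 11.33
eef_pos: [0.5548, 0.0643, 0.1313]
eef_rot: [[0.092, 0.996, 0.006], [0.996, -0.092, 0.001], [0.002, 0.006, -1.0]]
wrist_force: [1.2, -1.3, -1.3]
finger_gap: 0.0851
finger_force: 0.0
t 11.33 p [0.5548 0.0643 0.1313] yaw -5.3 F [ 1.2 -1.3 -1.3] gap 0.0851 ff 0.0
[-0.594 -0.22   0.004] [ 0.011 -0.003 -0.177]
[-1.972e+00 -2.360e-01  1.000e-03] [ 0.011 -0.003 -0.177]
```

```bash
python3 -m crank '[[[-0.2,-0.05,0,0.01,0,-0.17],[-0.4,-0.1,0,0.01,0,-0.17],[-0.6,-0.13,0,0.01,0,-0.17],[-0.8,-0.16,0,0.01,0,-0.17],[-0.98,-0.2,0,0.01,0,-0.17],[-0.98,-0.2,0,0.01,0,-0.17],[-0.98,-0.2,0,0.01,0,-0.17]]]';python3 - <<'E'
from h import *
n='scene'; im,d=grab(n); C=cloud(n,d); hsv=cv2.cvtColor(im,cv2.COLOR_RGB2HSV)
b=(hsv[...,1]<60)&(hsv[...,2]>90)&(np.hypot(C[...,0]-.581,C[...,1]-.1145)<.036)&(C[...,2]>.065)
q=C[b]; m=np.hypot(q[:,0]-.581,q[:,1]-.1145)
t=q[(m>.021)&(m<.029)]; print('collar top z',np.percentile(t[:,2],[10,50,90]),len(t),'center',t.mean(0))
A=np.c_[t[:,:2],np.ones(len(t))]; print('plane',np.linalg.lstsq(A,t[:,2],rcond=None)[0])
u,v=map(int,pix(n,[.58,.115,.09])); cv2.imwrite('pics/a4.png',cv2.resize(im[v-30:v+30,u-30:u+30],(420,420),interpolation=cv2.INTER_CUBIC)[...,::-1])
E
python3 g.py .4715 -.324 .13 0 .4715 -.324 -.0 0
```

```text
t: 11.92
eef_pos: [0.492, -0.1317, 0.1292]
eef_rot: [[0.01, 1.0, -0.005], [1.0, -0.01, 0.0], [-0.0, -0.005, -1.0]]
wrist_force: [0.5, 1.2, -0.7]
finger_gap: 0.0852
finger_force: 0.0
collar top z [0.08367081 0.09052322 0.09406549] 127 center [0.58343611 0.11713163 0.08922696]
plane [-0.06215263 -0.10520536  0.13781193]
t 11.97 p [ 0.4927 -0.13    0.129 ] yaw -0.4 F [ 1.2  0.8 -0.6] gap 0.0853 ff 0.0
[-0.971 -0.099 -0.005] [-0.009 -0.001 -0.014]
[-0.971 -0.095  0.645] [-0.009 -0.001 -0.014]
```

View pics/a4.png

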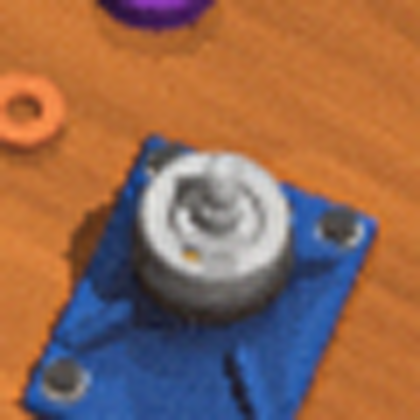

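The collar lies flat and home: its top is at ≈0.090 and the key shows in the keyway at crop (190,253). Next is the spacer.

```bash
python3 -m crank '[[[-0.2,-0.02,0,-0.009,0,0],[-0.4,-0.04,0,-0.009,0,0],[-0.6,-0.06,0.05,-0.009,0,0],[-0.8,-0.08,0.2,-0.009,0,0],[-0.97,-0.1,0.4,-0.009,0,0],[-0.97,-0.1,0.55,-0.009,0,0],[-0.97,-0.1,0.55,-0.009,0,0],[-0.97,-0.1,0.55,-0.009,0,0]]]'; python3 g.py .4715 -.324 -.033 0
```

```text
t: 12.63
eef_pos: [0.4702, -0.3221, 0.0169]
eef_rot: [[0.006, 1.0, -0.004], [1.0, -0.006, 0.002], [0.002, -0.004, -1.0]]
wrist_force: [0.5, -0.6, 1.0]
finger_gap: 0.0855
finger_force: 0.0
t 12.63 p [ 0.4702 -0.3221  0.0169] yaw -0.3 F [ 0.5 -0.6  1. ] gap 0.0855 ff 0.0
[-0.01   0.008  0.25 ] [-0.008 -0.004 -0.011]
```

```bash
python3 -m crank '[[[-0.01,0,0.1,0,0,0],[-0.01,0,0.2,0,0,0],[-0.01,0,0.245,0,0,0],[-0.01,0,0.245,0,0,0],[-0.01,0,0.245,0,0,0]]]'; python3 -m crank '[[[0,0,0,0,0,0],[0,0,0,0,0,0],[0,0,0,0,0,0],[0,0,0,0,0,0],[0,0,0,0,0,0],[0,0,0,0,0,0]]]' 0
```

```text
t: 13.05
eef_pos: [0.4721, -0.3246, -0.029]
eef_rot: [[0.004, 1.0, 0.0], [1.0, -0.004, 0.0], [0.0, 0.0, -1.0]]
wrist_force: [0.7, -0.2, 0.7]
finger_gap: 0.0851
finger_force: 0.0
t: 13.55
eef_pos: [0.4717, -0.3254, -0.029]
eef_rot: [[0.006, 1.0, 0.001], [1.0, -0.006, -0.0], [-0.0, 0.001, -1.0]]
wrist_force: [-2.4, 3.1, 18.2]
finger_gap: 0.0469
finger_force: 59.0
```

```bash
python3 -m crank '[[[0,0,-0.02,0,0,0],[0,0,-0.05,0,0,0],[0,0,-0.15,0,0,0],[0,0,-0.35,0,0,0],[0,0,-0.55,0,0,0],[0,0,-0.72,0,0,0],[0,0,-0.72,0,0,0]]]'
cat > ring.py <<'E'
import sys
from h import *
s=bot.get_state(); p=s['eef_pos']; print(p.round(4),s['finger_gap'],s['t'])
lo,hi=(20,34) if sys.argv[1]=='s' else (0,15)
o=[]
for n in('scene','top'):
    im,d=grab(n); C=cloud(n,d); hsv=cv2.cvtColor(im,cv2.COLOR_RGB2HSV)
    h,S,v=[hsv[...,i] for i in range(3)]
    b=(h>=lo)&(h<=hi)&(S>100)&(v>50)&(np.hypot(C[...,0]-p[0],C[...,1]-p[1])<.05)&(C[...,2]>p[2]+.025)&(C[...,2]<p[2]+.08)
    q=C[b]
    if len(q)>5:
        print(n,len(q),'mean',q.mean(0).round(4),'p3',np.percentile(q,3,0).round(4),'p97',np.percentile(q,97,0).round(4))
    u,w=map(int,pix(n,p+[0,0,.05])); o.append(cv2.resize(im[w-35:w+35,u-35:u+35],(400,400),interpolation=cv2.INTER_CUBIC))
cv2.imwrite('pics/r_%s.png'%sys.argv[1],np.hstack(o)[...,::-1])
E
python3 ring.py s; python3 g.py .5 -.13 .1195 -11.5 .581 .115 .1195 0
```

```text
t: 14.13
eef_pos: [0.4733, -0.3272, 0.1202]
eef_rot: [[0.007, 1.0, 0.007], [1.0, -0.007, -0.004], [-0.003, 0.007, -1.0]]
wrist_force: [1.1, 0.2, -1.6]
finger_gap: 0.0468
finger_force: 62.5
[ 0.4733 -0.3272  0.1202] 0.04677035078892775 14.1333
scene 87 mean [ 0.4697 -0.3195  0.1682] p3 [ 0.4505 -0.3409  0.1591] p97 [ 0.4929 -0.3024  0.1731]
top 99 mean [ 0.4789 -0.3092  0.1624] p3 [ 0.4617 -0.3214  0.1528] p97 [ 0.4949 -0.2998  0.1694]
t 14.23 p [ 0.4718 -0.3254  0.1152] yaw -0.3 F [-0.3  1.  -2.7] gap 0.0471 ff 62.5
[ 0.978  0.136 -0.022] [0.004 0.001 0.373]
[ 2.205  0.534 -0.022] [ 0.004  0.001 -0.011]
```

View pics/r_s.png

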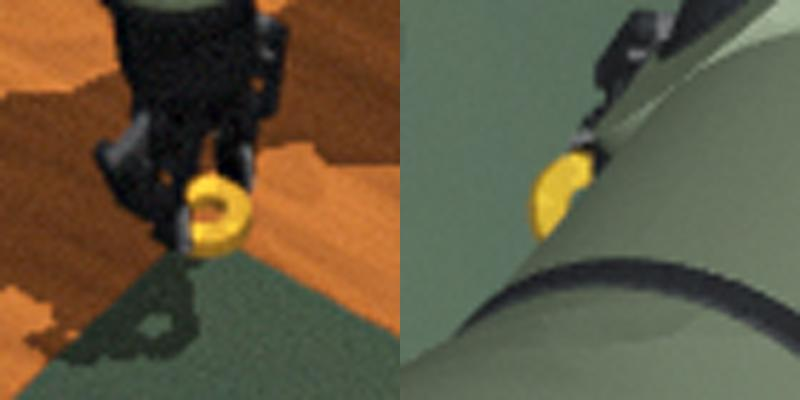

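Spacer is held level, ring centre ≈ TCP. Moving to the arbor.

```bash
python3 -m crank '[[[0.2,0.05,-0.03,0,0,0],[0.4,0.1,-0.03,0,0,0],[0.6,0.15,-0.03,0,0,0],[0.8,0.2,-0.03,0,0,0],[1,0.25,-0.03,0,0,0]]]';  python3 -m crank '[[[0.2,0.05,0,0,0,0],[0.4,0.1,0,0,0,0],[0.6,0.15,0,0,0,0],[0.8,0.2,0,0,0,0],[1,0.25,0,0,0,0],[1,0.25,0,0,0,0],[1,0.25,0,0,0,0]]]';python3 g.py .581 .1145 .0980 0
```

```text
t: 14.65
eef_pos: [0.5216, -0.1235, 0.1187]
eef_rot: [[0.006, 1.0, -0.002], [1.0, -0.006, 0.0], [0.0, -0.002, -1.0]]
wrist_force: [0.8, 0.4, -1.8]
finger_gap: 0.0471
finger_force: 62.5
t: 15.23
eef_pos: [0.5728, 0.0765, 0.1182]
eef_rot: [[0.002, 1.0, -0.003], [1.0, -0.002, -0.0], [-0.0, -0.003, -1.0]]
wrist_force: [-0.8, -0.4, -1.4]
finger_gap: 0.0472
finger_force: 62.5
t 15.23 p [0.5728 0.0765 0.1182] yaw -0.1 F [-0.8 -0.4 -1.4] gap 0.0472 ff 62.5
[0.19  0.041 0.101] [-0.005  0.    -0.003]
```

```bash
python3 -m crank '[[[0.1,0.02,0,-0.005,0,0],[0.19,0.041,0,-0.005,0,0],[0.19,0.041,0.02,-0.005,0,0],[0.19,0.041,0.06,-0.005,0,0],[0.19,0.041,0.09,-0.005,0,0],[0.19,0.041,0.09,-0.005,0,0],[0.19,0.041,0.09,-0.005,0,0]]]';python3 ring.py s;python3 g.py .581 .1145 .0900 0
```

```text
t: 15.82
eef_pos: [0.5815, 0.1107, 0.1011]
eef_rot: [[0.007, 1.0, 0.001], [1.0, -0.007, -0.001], [-0.001, 0.001, -1.0]]
wrist_force: [0.1, -0.6, -1.7]
finger_gap: 0.047
finger_force: 62.4
[0.5815 0.1107 0.1011] 0.047007878386961334 15.8167
scene 68 mean [0.581  0.1243 0.1493] p3 [0.5606 0.1115 0.1441] p97 [0.6014 0.1334 0.1539]
top 69 mean [0.5752 0.0949 0.1469] p3 [0.5604 0.0874 0.1414] p97 [0.5895 0.1018 0.1509]
t 15.92 p [0.582  0.1113 0.1018] yaw -0.4 F [ 1.1 -1.2 -1.7] gap 0.0472 ff 62.4
[ 0.016 -0.005  0.059] [ 0.004 -0.    -0.013]
```

```bash
python3 -m crank '[[[0.016,-0.005,0,0,0,0],[0.016,-0.005,0.02,0,0,0],[0.016,-0.005,0.06,0,0,0],[0.016,-0.005,0.06,0,0,0]]]'; python3 -m crank '[[[0,0,0.03,0,0,0],[0,0,0.06,0,0,0],[0,0,0.08,0,0,0],[0,0,0.08,0,0,0],[0,0,0.08,0,0,0]]]';python3 g.py .581 .1145 .0700 0
```

```text
t: 16.25
eef_pos: [0.5802, 0.1154, 0.0882]
eef_rot: [[0.005, 1.0, 0.001], [1.0, -0.005, -0.0], [-0.0, 0.001, -1.0]]
wrist_force: [0.7, -0.8, -3.1]
finger_gap: 0.0465
finger_force: 62.4
t: 16.67
eef_pos: [0.5809, 0.1152, 0.0734]
eef_rot: [[0.006, 1.0, 0.002], [1.0, -0.006, -0.0], [-0.0, 0.002, -1.0]]
wrist_force: [0.2, 0.7, -0.6]
finger_gap: 0.0471
finger_force: 62.5
t 16.67 p [0.5809 0.1152 0.0734] yaw -0.3 F [ 0.2  0.7 -0.6] gap 0.0471 ff 62.5
[-0.003  0.001  0.017] [ 0.003  0.    -0.011]
```

```bash
python3 -m crank '[[[-0.003,0,0.01,0,0,0],[-0.003,0,0.02,0,0,0],[-0.003,0,0.03,0,0,0],[-0.003,0,0.03,0,0,0]]]'; python3 -m crank '[[[0,0,0.01,0,0,0],[0,0,0.02,0,0,0],[0,0,0.02,0,0,0]]]'
```

```text
t: 17.0
eef_pos: [0.5809, 0.1147, 0.0674]
eef_rot: [[0.006, 1.0, 0.002], [1.0, -0.006, 0.0], [0.0, 0.002, -1.0]]
wrist_force: [-0.2, 0.5, -1.7]
finger_gap: 0.0471
finger_force: 62.5
t: 17.25
eef_pos: [0.5808, 0.1147, 0.0633]
eef_rot: [[0.006, 1.0, 0.002], [1.0, -0.006, 0.0], [0.0, 0.002, -1.0]]
wrist_force: [0.3, 0.3, -1.6]
finger_gap: 0.0469
finger_force: 62.5
```

```bash
python3 -m crank '[[[0,0,0.01,0,0,0],[0,0,0.02,0,0,0],[0,0,0.024,0,0,0],[0,0,0.024,0,0,0]]]'; python3 -m crank '[[[0,0,0.003,0,0,0],[0,0,0.006,0,0,0],[0,0,0.006,0,0,0]]]'
```

```text
t: 17.58
eef_pos: [0.5809, 0.1147, 0.0587]
eef_rot: [[0.006, 1.0, 0.002], [1.0, -0.006, 0.0], [0.0, 0.002, -1.0]]
wrist_force: [0.1, 0.4, -1.9]
finger_gap: 0.0467
finger_force: 62.5
t: 17.83
eef_pos: [0.581, 0.1147, 0.0576]
eef_rot: [[0.006, 1.0, 0.002], [1.0, -0.006, 0.0], [0.0, 0.002, -1.0]]
wrist_force: [0.2, -0.2, -2.4]
finger_gap: 0.047
finger_force: 62.5
```

```bash
python3 -m crank '[[[0,0,0.003,0,0,0],[0,0,0.006,0,0,0],[0,0,0.006,0,0,0]]]';python3 -m crank '[[[0,0,0.002,0,0,0],[0,0,0.004,0,0,0],[0,0,0.004,0,0,0]]]'
```

```text
t: 18.08
eef_pos: [0.5812, 0.1147, 0.057]
eef_rot: [[0.006, 1.0, 0.002], [1.0, -0.006, 0.001], [0.001, 0.002, -1.0]]
wrist_force: [-3.5, -0.2, 9.2]
finger_gap: 0.0468
finger_force: 63.5
t: 18.33
eef_pos: [0.5812, 0.1148, 0.0569]
eef_rot: [[0.006, 1.0, 0.003], [1.0, -0.006, 0.001], [0.001, 0.003, -1.0]]
wrist_force: [-8.2, -0.5, 23.0]
finger_gap: 0.047
finger_force: 65.0
```

```bash
python3 -m crank '[[[0,0,-0.004,0,0,0],[0,0,-0.004,0,0,0],[0,0,-0.004,0,0,0],[0,0,-0.004,0,0,0],[0,0,-0.05,0,0,0],[0,0,-0.15,0,0,0],[0,0,-0.3,0,0,0],[0,0,-0.35,0,0,0],[-0.15,0,-0.35,0,0,0],[-0.35,0,-0.35,0,0,0]]]' 1
python3 - <<'E'
from h import *
np.random.seed
import os
for n in('top','scene'):
    im,d=grab(n); C=cloud(n,d); q=C[(np.hypot(C[...,0]-.6245,C[...,1]+.229)<.16)&(C[...,2]>.022)&(C[...,2]<.06)]
    q=q[q[:,0]>.6]
    v=q[:,:2]-[.6245,-.229]; a=np.degrees(np.arctan2(v[:,1],v[:,0])); r=np.hypot(*v.T)
    print(n,[(int(b),np.percentile(r[abs(a-b)<8],5).round(3)) for b in range(-90,91,15) if (abs(a-b)<8).sum()>3])
E
python3 g.py .6245 -.229 .1 0
```

```text
t: 19.17
eef_pos: [0.581, 0.0474, 0.1267]
eef_rot: [[0.0, 1.0, 0.004], [1.0, -0.0, 0.002], [0.002, 0.004, -1.0]]
wrist_force: [0.9, -0.8, 0.4]
finger_gap: 0.0853
finger_force: 0.0
top [(-30, np.float64(0.12)), (-15, np.float64(0.104)), (0, np.float64(0.092)), (15, np.float64(0.087)), (30, np.float64(0.088)), (45, np.float64(0.095))]
scene [(-30, np.float64(0.123)), (-15, np.float64(0.107)), (0, np.float64(0.096)), (15, np.float64(0.093)), (30, np.float64(0.092))]
t 19.27 p [0.5805 0.0381 0.1269] yaw -0.7 F [0.5 0.1 0.1] gap 0.0856 ff 0.0
[-1.333  0.237  0.138] [ 0.006  0.004 -0.024]
```

```bash
python3 -m crank '[[[-0.2,0.04,0,0,0,0],[-0.4,0.07,0,0,0,0],[-0.6,0.11,0,0,0,0],[-0.8,0.14,0,0,0,0],[-1,0.18,0,0,0,0]]]'; python3 -m crank '[[[-0.2,0.03,0.1,0.006,0.004,-0.02],[-0.33,0.06,0.2,0.006,0.004,-0.02],[-0.33,0.06,0.3,0.006,0.004,-0.02],[-0.33,0.06,0.45,0.006,0.004,-0.02],[-0.33,0.06,0.5,0.006,0.004,-0.02],[-0.33,0.06,0.5,0.006,0.004,-0.02],[-0.33,0.06,0.5,0.006,0.004,-0.02]]]'; python3 g.py .6245 -.229 -.0245 0
```

```text
t: 19.68
eef_pos: [0.6151, -0.1575, 0.1262]
eef_rot: [[0.006, 1.0, 0.002], [1.0, -0.006, 0.0], [0.0, 0.002, -1.0]]
wrist_force: [0.4, 0.9, 0.7]
finger_gap: 0.0854
finger_force: 0.0
t: 20.27
eef_pos: [0.6273, -0.2214, 0.0265]
eef_rot: [[-0.005, 1.0, -0.001], [1.0, 0.005, 0.002], [0.002, -0.001, -1.0]]
wrist_force: [0.6, -0.7, 0.5]
finger_gap: 0.0852
finger_force: 0.0
t 20.27 p [ 0.6273 -0.2214  0.0265] yaw 0.3 F [ 0.6 -0.7  0.5] gap 0.0852 ff 0.0
[-0.038 -0.014  0.255] [-0.002 -0.004  0.009]
```

```bash
python3 -m crank '[[[-0.035,-0.012,0.08,0,0,0],[-0.035,-0.012,0.14,0,0,0],[-0.035,-0.012,0.14,0,0,0],[-0.035,-0.012,0.14,0,0,0]]]'; python3 g.py .6245 -.229 -.0245 0
```

```text
t: 20.6
eef_pos: [0.6249, -0.2281, -0.0017]
eef_rot: [[-0.005, 1.0, -0.001], [1.0, 0.005, 0.002], [0.002, -0.001, -1.0]]
wrist_force: [-0.7, -0.1, 0.4]
finger_gap: 0.0855
finger_force: 0.0
t 20.6 p [ 0.6249 -0.2281 -0.0017] yaw 0.3 F [-0.7 -0.1  0.4] gap 0.0855 ff 0.0
[-0.005 -0.002  0.114] [-0.002 -0.005  0.009]
```

```bash
python3 -m crank '[[[-0.004,-0.002,0.06,0,0,0],[-0.004,-0.002,0.1,0,0,0],[-0.004,-0.002,0.113,0,0,0],[-0.004,-0.002,0.113,0,0,0],[-0.004,-0.002,0.113,0,0,0]]]'; python3 -m crank '[[[0,0,0,0,0,0],[0,0,0,0,0,0],[0,0,0,0,0,0],[0,0,0,0,0,0],[0,0,0,0,0,0],[0,0,0,0,0,0]]]' 0
```

```text
t: 21.02
eef_pos: [0.6243, -0.2292, -0.0249]
eef_rot: [[-0.005, 1.0, -0.001], [1.0, 0.005, 0.002], [0.002, -0.001, -1.0]]
wrist_force: [0.1, -0.2, 0.8]
finger_gap: 0.0854
finger_force: 0.0
t: 21.52
eef_pos: [0.6245, -0.2293, -0.0241]
eef_rot: [[-0.005, 1.0, -0.001], [1.0, 0.005, 0.002], [0.002, -0.001, -1.0]]
wrist_force: [-3.6, 2.2, 11.8]
finger_gap: 0.0326
finger_force: 58.5
```

```bash
python3 -m crank '[[[0,0,-0.02,0,0,0],[0,0,-0.05,0,0,0],[0,0,-0.15,0,0,0],[0,0,-0.35,0,0,0],[0,0,-0.55,0,0,0],[0,0,-0.74,0,0,0],[0,0,-0.74,0,0,0],[0,0,-0.74,0,0,0]]]'; python3 ring.py w; python3 g.py .581 .1147 .122 0
```

```text
t: 22.18
eef_pos: [0.6257, -0.23, 0.126]
eef_rot: [[-0.005, 1.0, 0.003], [1.0, 0.005, 0.001], [0.001, 0.003, -1.0]]
wrist_force: [-0.0, 0.2, -1.5]
finger_gap: 0.0005
finger_force: 0.0
[ 0.6257 -0.23    0.126 ] 0.0005036533802930763 22.1833
t 22.28 p [ 0.6242 -0.2293  0.123 ] yaw 0.3 F [ 0.1  0.1 -0.7] gap -0.0001 ff 0.0
[ 1.721 -0.208  0.01 ] [-0.002 -0.005  0.009]
```

View pics/r_w.png

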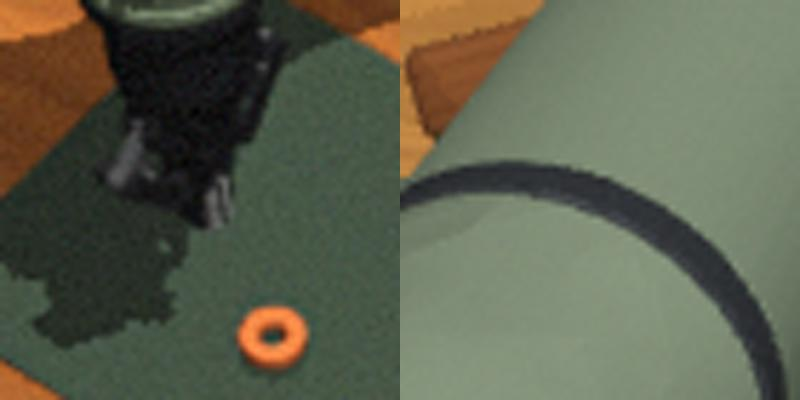

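The washer slipped and still lies flat on the mat, at left-crop ≈(273,335). The grip was too high, so I'll re-measure and go deeper.

```bash
python3 -m crank '[[[0,0,0.2,0,0,0],[0,0,0.4,0,0,0],[0,0,0.45,0,0,0],[0,0,0.45,0,0,0],[0,0,0.45,0,0,0],[0,0,0.45,0,0,0]]]' 1
python3 - <<'E'
from h import *
from m import blob
n='scene'; im,d=grab(n); C=cloud(n,d); hsv=cv2.cvtColor(im,cv2.COLOR_RGB2HSV).astype(int); h,s,v=[hsv[...,i] for i in range(3)]
m=(h<15)&(s>110)&(v>120)&(C[...,2]>.008); b=blob(n,m,(264,204)); q=C[b>0]
print(b.sum(),q[np.abs(q[:,2]-.014)<.004].mean(0),'before was .6249,-.2293')
E
python3 g.py .6245 -.229 -.0315 0
```

```text
t: 22.78
eef_pos: [0.6253, -0.2301, 0.035]
eef_rot: [[-0.004, 1.0, 0.001], [1.0, 0.004, 0.001], [0.001, 0.001, -1.0]]
wrist_force: [-1.5, -0.1, 0.4]
finger_gap: 0.0721
finger_force: 0.0
86 [ 0.58706726 -0.22981222  0.01520062] before was .6249,-.2293
t 22.83 p [ 0.6254 -0.23    0.0351] yaw 0.3 F [0.1 0.1 0.5] gap 0.0784 ff 0.0
[ 0.004 -0.005  0.333] [ 0.003 -0.003  0.009]
```

```bash
python3 - <<'E'
from h import *
from m import blob
n='scene'; im,d=load(n); C=cloud(n,d); hsv=cv2.cvtColor(im,cv2.COLOR_RGB2HSV).astype(int); h,s,v=[hsv[...,i] for i in range(3)]
sd=tuple(int(round(x)) for x in pix(n,[.587,-.23,.014])); print(sd)
m=(h<15)&(s>110)&(v>120)&(C[...,2]>.006); b=blob(n,m,sd); q=C[b>0]
c=max(cv2.findContours(b,0,1)[0],key=cv2.contourArea)[:,0].astype(float)
W=np.array([ray(n,x,y,.014)[:2] for x,y in c],np.float32); print(b.sum(),cv2.minEnclosingCircle(W),W.min(0),W.max(0),np.percentile(q[:,2],[5,50,95]))
c,r=cv2.minEnclosingCircle(W)
E
python3 g.py .587 -.230 .02 0
```

```text
(271, 196)
90 ((0.5860909819602966, -0.23107074201107025), 0.020638644695281982) [ 0.56561416 -0.25150353] [ 0.6053359  -0.21266033] [0.00864935 0.01601605 0.02004372]
t 22.83 p [ 0.6254 -0.23    0.0351] yaw 0.3 F [0.1 0.1 0.5] gap 0.0784 ff 0.0
[ 0.001 -0.192  0.075] [ 0.003 -0.003  0.009]
```

```bash
python3 -m crank '[[[0,-0.1,0,0.003,0,0],[0,-0.195,0,0.003,0,0],[0,-0.195,0.1,0.003,0,0],[0,-0.195,0.2,0.003,0,0],[0,-0.195,0.25,0.003,0,0],[0,-0.195,0.25,0.003,0,0]]]'; python3 g.py .586 -.230 -.0315 0
```

```text
t: 23.33
eef_pos: [0.585, -0.2292, -0.0175]
eef_rot: [[-0.005, 1.0, -0.004], [1.0, 0.005, 0.003], [0.003, -0.004, -1.0]]
wrist_force: [-0.1, 0.5, -0.1]
finger_gap: 0.0859
finger_force: 0.0
t 23.33 p [ 0.585  -0.2292 -0.0175] yaw 0.3 F [-0.1  0.5 -0.1] gap 0.0859 ff 0.0
[-0.004  0.005  0.07 ] [-0.007 -0.005  0.009]
```

```bash
python3 -m crank '[[[-0.004,0.002,0.04,-0.007,-0.005,0],[-0.004,0.002,0.07,-0.007,-0.005,0],[-0.004,0.002,0.07,-0.007,-0.005,0],[-0.004,0.002,0.07,-0.007,-0.005,0]]]'; python3 -m crank '[[[0,0,0,0,0,0],[0,0,0,0,0,0],[0,0,0,0,0,0],[0,0,0,0,0,0]]]' 0.53;  python3 -m crank '[[[0,0,0,0,0,0],[0,0,0,0,0,0],[0,0,0,0,0,0]]]' 0
```

```text
t: 23.67
eef_pos: [0.5858, -0.2303, -0.0306]
eef_rot: [[-0.005, 1.0, 0.001], [1.0, 0.005, -0.0], [-0.0, 0.001, -1.0]]
wrist_force: [0.1, 0.7, 0.1]
finger_gap: 0.0856
finger_force: 0.0
t: 24.0
eef_pos: [0.5858, -0.2303, -0.0306]
eef_rot: [[-0.005, 1.0, 0.001], [1.0, 0.005, -0.0], [-0.0, 0.001, -1.0]]
wrist_force: [0.3, 0.0, 0.9]
finger_gap: 0.0453
finger_force: 0.0
t: 24.25
eef_pos: [0.5858, -0.2303, -0.0302]
eef_rot: [[-0.005, 1.0, 0.001], [1.0, 0.005, -0.0], [-0.0, 0.001, -1.0]]
wrist_force: [-2.3, 2.2, 10.4]
finger_gap: 0.0352
finger_force: 58.9
```

```bash
python3 -m crank '[[[0,0,0,0,0,0],[0,0,0,0,0,0],[0,0,0,0,0,0],[0,0,0.01,0,0,0],[0,0,0.02,0,0,0],[0,0,0.02,0,0,0],[0,0,0.02,0,0,0]]]' 0.6;  python3 -m crank '[[[0,0,0,0,0,0],[0,0,0,0,0,0],[0,0,0,0,0,0],[0,0,0,0,0,0]]]' 0
```

```text
t: 24.83
eef_pos: [0.5855, -0.2302, -0.0351]
eef_rot: [[-0.005, 1.0, 0.001], [1.0, 0.005, -0.0], [-0.0, 0.001, -1.0]]
wrist_force: [-0.3, -0.5, -1.2]
finger_gap: 0.0513
finger_force: 0.0
t: 25.17
eef_pos: [0.5872, -0.2308, -0.0333]
eef_rot: [[-0.005, 1.0, 0.004], [1.0, 0.005, -0.001], [-0.001, 0.004, -1.0]]
wrist_force: [-0.1, 0.3, 19.8]
finger_gap: 0.0352
finger_force: 67.7
```

```bash
python3 -m crank '[[[0,0,-0.02,0,0,0],[0,0,-0.05,0,0,0],[0,0,-0.1,0,0,0],[0,0,-0.2,0,0,0],[0,0,-0.35,0,0,0],[0,0,-0.55,0,0,0],[0,0,-0.73,0,0,0],[0,0,-0.73,0,0,0],[0,0,-0.73,0,0,0]]]'; python3 ring.py w; python3 g.py .581 .1147 .113 0
```

```text
t: 25.92
eef_pos: [0.5866, -0.2305, 0.1138]
eef_rot: [[-0.005, 1.0, 0.005], [1.0, 0.005, -0.001], [-0.001, 0.005, -1.0]]
wrist_force: [0.0, 0.5, -1.4]
finger_gap: 0.0354
finger_force: 60.0
[ 0.5866 -0.2305  0.1138] 0.0354068983417354 25.9167
scene 71 mean [ 0.5834 -0.2244  0.163 ] p3 [ 0.5683 -0.2417  0.1561] p97 [ 0.6025 -0.2113  0.1725]
t 26.02 p [ 0.5852 -0.2298  0.111 ] yaw 0.3 F [ 0.5  0.6 -0.6] gap 0.035 ff 60.0
[ 1.723 -0.013 -0.01 ] [ 0.001 -0.     0.009]
```

```bash
python3 -m crank '[[[0.2,0,0,0,0,0],[0.4,0,0,0,0,0],[0.6,0,0,0,0,0],[0.8,-0.01,0,0,0,0],[1,-0.01,0,0,0,0]]]'; python3 -m crank '[[[0.2,0,0,0,0,0],[0.4,0,0,0,0,0],[0.6,0,0,0,0,0],[0.7,-0.01,0,0,0,0],[0.7,-0.01,0,0,0,0],[0.7,-0.01,0,0,0,0]]]';python3 ring.py w; python3 g.py .581 .1147 .095 0
```

```text
t: 26.43
eef_pos: [0.5812, -0.0285, 0.11]
eef_rot: [[-0.004, 1.0, -0.001], [1.0, 0.004, -0.001], [-0.001, -0.001, -1.0]]
wrist_force: [1.4, -1.2, -0.1]
finger_gap: 0.0352
finger_force: 60.1
t: 26.93
eef_pos: [0.579, 0.1108, 0.1099]
eef_rot: [[-0.007, 1.0, -0.001], [1.0, 0.007, -0.001], [-0.001, -0.001, -1.0]]
wrist_force: [-0.4, -0.7, 0.2]
finger_gap: 0.0354
finger_force: 60.1
[0.579  0.1108 0.1099] 0.03538375591654104 26.9333
scene 55 mean [0.5764 0.1198 0.1584] p3 [0.5551 0.105  0.1509] p97 [0.5934 0.1284 0.1746]
top 30 mean [0.575  0.0953 0.1568] p3 [0.564  0.0912 0.1531] p97 [0.5854 0.0991 0.1605]
t 27.03 p [0.5796 0.1085 0.1104] yaw 0.2 F [ 0.2 -0.2 -0.7] gap 0.0349 ff 60.1
[0.031 0.007 0.077] [0.    0.003 0.007]
```

View pics/r_w.png

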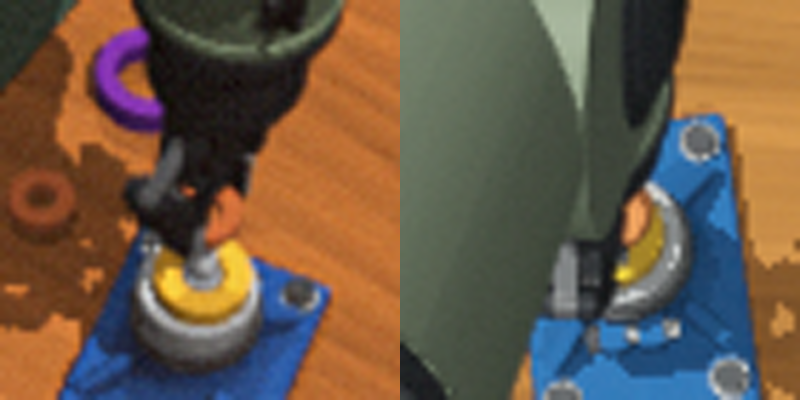

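The view shows the spacer seated flat on the collar and the copper washer held above the nose, centred on the TCP to within ~1 mm. Now I'll align and lower.

```bash
python3 -m crank '[[[0.03,0.007,0,0,0.003,0],[0.03,0.007,0.02,0,0.003,0],[0.03,0.007,0.05,0,0.003,0],[0.03,0.007,0.077,0,0.003,0],[0.03,0.007,0.077,0,0.003,0],[0.03,0.007,0.077,0,0.003,0]]]'; python3 g.py .581 .1147 .088 0
```

```text
t: 27.53
eef_pos: [0.5811, 0.1154, 0.0951]
eef_rot: [[-0.004, 1.0, 0.0], [1.0, 0.004, 0.001], [0.001, 0.0, -1.0]]
wrist_force: [-0.6, 0.4, -0.1]
finger_gap: 0.0351
finger_force: 60.1
t 27.53 p [0.5811 0.1154 0.0951] yaw 0.2 F [-0.6  0.4 -0.1] gap 0.0351 ff 60.1
[-0.004 -0.     0.036] [ 0.    -0.002  0.008]
```

```bash
python3 -m crank '[[[-0.004,0,0.01,0,0,0],[-0.004,0,0.02,0,0,0],[-0.004,0,0.03,0,0,0],[-0.004,0,0.03,0,0,0]]]'; python3 -m crank '[[[0,0,0.01,0,0,0],[0,0,0.02,0,0,0],[0,0,0.02,0,0,0]]]'
```

```text
t: 27.87
eef_pos: [0.5812, 0.115, 0.0893]
eef_rot: [[-0.005, 1.0, 0.001], [1.0, 0.005, 0.001], [0.001, 0.001, -1.0]]
wrist_force: [0.1, -0.4, -0.2]
finger_gap: 0.035
finger_force: 60.1
t: 28.12
eef_pos: [0.5812, 0.115, 0.0852]
eef_rot: [[-0.005, 1.0, 0.001], [1.0, 0.005, 0.001], [0.001, 0.001, -1.0]]
wrist_force: [0.2, -0.1, -0.3]
finger_gap: 0.0351
finger_force: 60.1
```

```bash
python3 -m crank '[[[0,0,0.015,0,0,0],[0,0,0.03,0,0,0],[0,0,0.04,0,0,0],[0,0,0.04,0,0,0]]]'; python3 -m crank '[[[0,0,0.01,0,0,0],[0,0,0.02,0,0,0],[0,0,0.03,0,0,0],[0,0,0.03,0,0,0]]]'; python3 -m crank '[[[0,0,0.005,0,0,0],[0,0,0.01,0,0,0],[0,0,0.01,0,0,0]]]'
```

```text
t: 28.45
eef_pos: [0.5811, 0.115, 0.0771]
eef_rot: [[-0.005, 1.0, 0.0], [1.0, 0.005, 0.001], [0.001, 0.0, -1.0]]
wrist_force: [0.3, -0.8, -1.0]
finger_gap: 0.0352
finger_force: 60.1
t: 28.78
eef_pos: [0.5812, 0.115, 0.0712]
eef_rot: [[-0.005, 1.0, 0.001], [1.0, 0.005, 0.001], [0.001, 0.001, -1.0]]
wrist_force: [-0.3, 0.2, -0.6]
finger_gap: 0.0353
finger_force: 60.1
t: 29.03
eef_pos: [0.5814, 0.115, 0.0695]
eef_rot: [[-0.005, 1.0, 0.001], [1.0, 0.005, 0.001], [0.001, 0.001, -1.0]]
wrist_force: [-0.6, -0.1, -0.7]
finger_gap: 0.0353
finger_force: 60.1
```

```bash
python3 -m crank '[[[0,0,0.005,0,0,0],[0,0,0.01,0,0,0],[0,0,0.01,0,0,0]]]'; python3 -m crank '[[[0,0,0.003,0,0,0],[0,0,0.005,0,0,0],[0,0,0.005,0,0,0]]]'
```

```text
t: 29.28
eef_pos: [0.5813, 0.1151, 0.0675]
eef_rot: [[-0.005, 1.0, 0.001], [1.0, 0.005, 0.001], [0.001, 0.001, -1.0]]
wrist_force: [-0.3, 0.3, -0.8]
finger_gap: 0.0354
finger_force: 60.1
t: 29.53
eef_pos: [0.5814, 0.115, 0.0668]
eef_rot: [[-0.005, 1.0, 0.001], [1.0, 0.005, 0.001], [0.001, 0.001, -1.0]]
wrist_force: [-1.9, -0.4, 2.8]
finger_gap: 0.0349
finger_force: 61.8
```

```bash
python3 -m crank '[[[0,0,0,0,0,0],[0,0,0,0,0,0],[0,0,0,0,0,0],[0,0,0,0,0,0],[0,0,0,0,0,0],[0,0,-0.05,0,0,0],[0,0,-0.2,0,0,0],[0,0,-0.35,0,0,0],[-0.1,0,-0.4,0,0,0],[-0.3,0,-0.4,0,0,0]]]' 1; python3 -m crank '[[[-0.2,0,0,0,0,0],[-0.4,0,0,0,0,0],[-0.6,0,0,0,0,0],[-0.8,0,0,0,0,0],[-1,0,0,0,0,0],[-1,0,0,0,0,0],[-1,0,0,0,0,0]]]'
python3 - <<'E'
from h import *
o=[]
for n in('scene','top'):
    im,d=grab(n); C=cloud(n,d); hsv=cv2.cvtColor(im,cv2.COLOR_RGB2HSV); h,s,v=[hsv[...,i].astype(int) for i in range(3)]
    r=np.hypot(C[...,0]-.581,C[...,1]-.1148)
    for k,m in(('washer',(h<15)&(s>110)&(r<.021)&(r>.01)),('spacer',(h>=18)&(h<35)&(s>100)&(r>.019)&(r<.025)),('collar',(s<60)&(v>90)&(r>.026)&(r<.031))):
        q=C[m&(C[...,2]>.06)]; print(n,k,len(q),np.percentile(q[:,2],[10,50,75,90]).round(4) if len(q) else '',q[:,:2].mean(0).round(4) if len(q) else '')
    u,w=map(int,pix(n,[.581,.115,.1])); o.append(cv2.resize(im[w-30:w+30,u-30:u+30],(400,400),interpolation=cv2.INTER_CUBIC))
cv2.imwrite('pics/f.png',np.hstack(o)[...,::-1])
E
```

```text
t: 30.37
eef_pos: [0.5831, 0.059, 0.1497]
eef_rot: [[-0.011, 1.0, 0.005], [1.0, 0.011, 0.004], [0.004, 0.005, -1.0]]
wrist_force: [0.6, -0.1, -1.3]
finger_gap: 0.0853
finger_force: 0.0
t: 30.95
eef_pos: [0.582, -0.1481, 0.1471]
eef_rot: [[-0.0, 1.0, 0.002], [1.0, 0.0, 0.0], [0.0, 0.002, -1.0]]
wrist_force: [0.5, 0.6, 0.3]
finger_gap: 0.0851
finger_force: 0.0
scene washer 88 [0.11   0.1148 0.1172 0.1184] [0.5839 0.1144]
scene spacer 68 [0.0951 0.1032 0.1055 0.1079] [0.5911 0.1225]
scene collar 89 [0.0753 0.0879 0.0918 0.0937] [0.5955 0.1247]
top washer 101 [0.1106 0.113  0.1139 0.1159] [0.5797 0.1124]
top spacer 100 [0.1006 0.1031 0.1046 0.1062] [0.5763 0.1134]
top collar 95 [0.087  0.0893 0.0908 0.0915] [0.5738 0.1091]
```

View pics/f.png

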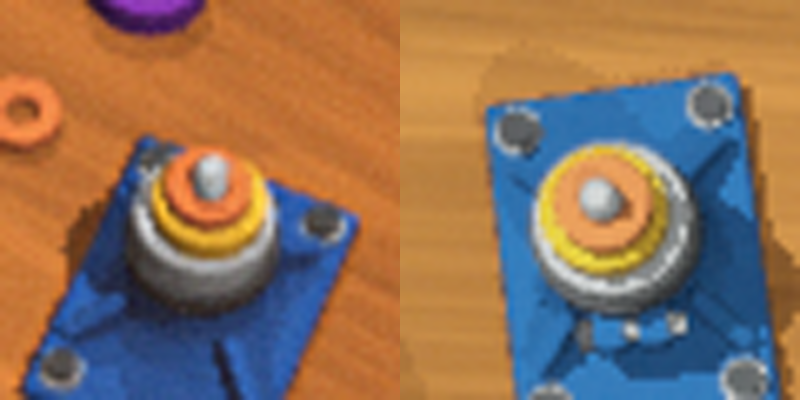

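Both views show all three rings stacked flat, with tops at ≈0.090, 0.104 and 0.114 as they should be, and the robot is clear. Handing in.

```bash
python3 -c "
from rig import bot; print(bot.sign_off())"
```

```text
the job is handed in; nothing more can be done
None
```

The job is handed in at about 31 s: collar (keyway over the key), spacer and washer were threaded on in that order, and final images show each flat and home, though the first washer grip slipped and slid it about 4 cm along the mat before I picked it up again.

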